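# Unstack the lathe accessories onto their storage bases

### The arm

A 6-joint arm with a two-finger parallel gripper is mounted at the origin on the work surface. World frame = base frame: x ahead of the robot, y to its left, z up, the work surface at z = 0. Lengths are in mm, angles in rad, forces in N, time in s.
With the tool pointing down it reaches from about 275 to 1000 mm from the base axis. Payload 8.4 kg.
Tool frame: the origin (TCP) lies at the very end of the fingers, on their centre line; the grasp point (between the pads) lies 19 mm behind it; z points along the fingers, y is the direction in which the jaws open and shut (so a half turn about z gives the same grasp; the last joint's range is limited). The gripper opens to 85 mm and grips with 20 to 120 N. Pads are 22 mm wide; open, the fingers measure 114 mm over their backs; the gripper's body (76 mm by 85 mm) begins 54 mm behind the grasp point. The pads swing forward as they close: fully open they stand 13 mm farther back than shut.
Start: joints at [-1.249, 0.353, 1.633, -0, 1.155, -0.002], TCP at [198.856, -592.524, 231.281] pointing down, gripper open.
Joint ranges: [-2.63, 2.63], [-0.92, 2.1], [0.06, 2.66], [-1.3, 4.44], [0, 2.69], [-3.02, 3.02]. Speed limits (rad/s): [2.22, 2.22, 2.79, 3.14, 3.14, 3.14].

### API

Orientations are given as [roll, pitch, yaw] about the fixed x, y, z axes, in that order (R = Rz(yaw) Ry(pitch) Rx(roll)).
In Python, from rig import readout, grab_frame, calibration, r gives the robot as it stands. The module is installed in compiled form; this text tells all that it offers.
- The arm moves only by the tool play_rows, never from a script. Its argument "rows" is a list of rows, each a list of 3 entries, a list of its own where there are three numbers: the closure in counts, from 0 (fully open) to 255 (shut), then the shift along the tool's x, y, z in cm, then the turn, a rotation vector about the tool's x, y, z in rad. In form: [[gripper, [dx, dy, dz], [rx, ry, rz]], ...]. A call has 1 to 12 rows; each row is the pose to reach, as a shift and turn from the pose commanded when the call began, along the tool's axes at that moment; what a row does not reach only later rows make up. A row lasts 1/12 s, in which the tool goes at most 41.7 mm and 7.16 degrees, less where a joint would pass 70% of its speed; a pose out of reach is approached as far as the arm can. A call with a gripper value outside its range is refused whole. The fingers move at their own pace and stop on an object; "squeeze" is the grip in N (left out, the last holds). Time passes only in rows, so rows that repeat a pose let the fingers close. It gives the time, the measured TCP pose, the force and the opening at its end, in the units of the state.
- readout.sense(): the state, without advancing time (a new reading comes with each control period).
- grab_frame(name): name is "scene" or "top"; returns (picture, depth): 480x640x3 uint8, red, green, blue; 480x640 float32, mm along the optical axis (not along the pixel's ray), 0 where there is no reading.
- calibration(name): a dict with "vfov" (degrees; the focal length in pixels is half the picture's height over the tangent of half this angle, whatever the lens; pixels are square), "cx", "cy" (the principal point, pixels), "cam_to_world" (4x4, takes a point from camera to world coordinates). Camera axes: x right, y down, z forward; pixel columns grow to the right and rows downward; lengths in mm; the calibration is good to about 2 mm. A picture is of the moment at which its call begins. calibration takes no time and is no camera call.
- r.sign_off(): hands the job in, once; it reports no verdict.
The state is a dict: "clock": time; "qpos": joint angles; "qvel": joint speeds; "joint_efforts": joint torques, N m; "eef_pos": TCP position; "tcp_rot": TCP orientation; "contact_force": force on the tool from outside, world axes, zero at the start; "wrist_torque": the same for the moment, N m; "opening": opening from 0.0 (shut) to 1.0 (fully open).
Only numpy, scipy, OpenCV 4.12 (cv2) and the standard library are available. Lean on these libraries where they do the work, as an engineer would, in place of code of your own. Each camera call takes 0.05 s, during which the arm holds its last target.

### The job

Take the two stacks of lathe accessories apart from the top down and stand each accessory upright, wholly on and centred on the wooden storage base whose ring has the same colour as its own ring: chuck red, handwheel blue, collet nut yellow, wooden jam chuck green, live centre white. Lower each one gently onto its base, do not drop it or tip it over, and leave all five standing there released.

Things in the scene. Friction and masses are not known exactly. Their poses are not given: they have to be found in the camera images.
- chuck_mid (a point): Three-jaw lathe chuck: bright steel drum, diameter 64 mm, red band and red ring on its top face; about 0.55 kg. It is the bottom piece of one of the two stacks. The drum is 42 mm tall with a flat foot, the same all round, loose and standing upright; this point is on its axis, 21 mm above its foot, half-way up the drum. z points up along its axis.
- handwheel_mid (a point): Knurled aluminium handwheel: drum, diameter 64 mm, blue band and blue ring on its top face; about 0.35 kg. It is the bottom piece of the other stack. The drum is 42 mm tall with a flat foot, the same all round, loose and standing upright; this point is on its axis, 21 mm above its foot, half-way up the drum. z points up along its axis.
- nut_mid (a point): Collet nut: dark steel drum, diameter 46 mm, yellow band and yellow ring on top; about 0.25 kg. It stands on the chuck or on the handwheel. The drum is 42 mm tall with a flat foot, the same all round, loose and standing upright; this point is on its axis, 21 mm above its foot, half-way up the drum. z points up along its axis.
- jam_mid (a point): Turned jam chuck: pale wooden drum, diameter 46 mm, green band and green ring on top; about 0.10 kg. It stands on the other one of those two. The drum is 42 mm tall with a flat foot, the same all round, loose and standing upright; this point is on its axis, 21 mm above its foot, half-way up the drum. z points up along its axis.
- centre_mid (a point): Live centre: brass drum, diameter 30 mm, white band and white ring on top, with an 18 mm wide, 17 mm high steel cone pointing up from its top face (59 mm tall overall); about 0.16 kg. It stands on the collet nut, so that stack has three pieces. The drum is 42 mm tall with a flat foot, the same all round, loose and standing upright; this point is on its axis, 21 mm above its foot, half-way up the drum. z points up along its axis.
- base_red: Storage base for the metal chuck: dark wooden disc fixed to the bench, 88 mm in diameter and 8 mm thick, with a flat top that has a red ring near its rim. Origin at the centre of its underside, on the bench top (z = 0); z points up.
- base_blue: Storage base for the handwheel: dark wooden disc fixed to the bench, 88 mm in diameter and 8 mm thick, with a flat top that has a blue ring near its rim. Origin at the centre of its underside, on the bench top (z = 0); z points up.
- base_yellow: Storage base for the collet nut: dark wooden disc fixed to the bench, 70 mm in diameter and 8 mm thick, with a flat top that has a yellow ring near its rim. Origin at the centre of its underside, on the bench top (z = 0); z points up.
- base_green: Storage base for the wooden jam chuck: dark wooden disc fixed to the bench, 70 mm in diameter and 8 mm thick, with a flat top that has a green ring near its rim. Origin at the centre of its underside, on the bench top (z = 0); z points up.
- base_white: Storage base for the live centre: dark wooden disc fixed to the bench, 54 mm in diameter and 8 mm thick, with a flat top that has a white ring near its rim. Origin at the centre of its underside, on the bench top (z = 0); z points up.
Not all that is in view belongs to the job. There is more than one size of the part that bears chuck_mid; the job needs the middle-sized. There is more than one size of the part that bears handwheel_mid; the job needs the middle-sized.

How it is judged:
By the outcome, as a careful person would: the job done as asked, in the order asked, and still so for the second after the job is handed in, with the robot touching nothing.
It also fails if it takes over 131 s, if anything falls off the work surface, if the arm or the gripper's body presses on something with over 40 N, if the wrist force passes 120 N, or if a joint passes its speed limit or range.

## Working session

There is one attempt and no reset: what is moved stays moved. The work goes in short steps, Python scripts to look and compute and a tool call to move; the robot and the scene stay as the last step left them, time stands still between calls to the robot, and variables do not carry over. Pictures are saved under pics/ and viewed, and the job is handed in when it is done.

Besides the shell and the picture viewer there is one more tool, called after ">>>" as name([rows], argument=value, ...), one row to a line, values as JSON. play_rows: Moves the arm, as the interface text tells. Its arguments: {"type":"object","properties":{"rows":{"type":"array"},"squeeze":{"type":"number"}},"required":["rows"]}

```bash
mkdir -p pics; python3 - <<'E'
from rig import readout, grab_frame, calibration, r
import numpy as np, cv2
print(readout.sense())
for n in ("scene","top"):
    p,d=grab_frame(n); c=calibration(n); print(n,c)
    cv2.imwrite(f"pics/{n}0.png",p[:,:,::-1]); np.savez(f"{n}0.npz",p=p,d=d)
E
```

```text
{'clock': 0.0, 'qpos': array([-1.24943174e+00,  3.53604934e-01,  1.63412536e+00, -3.16936947e-05,
        1.15516929e+00, -2.41871974e-03]), 'qvel': array([-1.01626809e-03, -6.97806412e-05, -7.27400402e-04, -1.20419200e-03,
       -3.92796268e-04,  1.36017513e-04]), 'joint_efforts': array([ 3.57973535e-03, -6.05244040e+01, -3.42062438e+01,  1.69772379e-04,
        9.18434904e-03,  1.30999732e-05]), 'eef_pos': array([ 198.68213355, -592.0966764 ,  230.59241027]), 'tcp_rot': array([-3.14028565e+00,  2.58174599e-05,  3.23796142e-01]), 'contact_force': array([0.81301433, 0.22359671, 0.5978018 ]), 'wrist_torque': array([-0.01075329,  0.00020933,  0.00552576]), 'opening': 0.9984461389840587}
scene {'vfov': 49.98024251433842, 'cx': 321.0601656594713, 'cy': 237.1052519432666, 'cam_to_world': array([[ 1.80037876e-01,  8.05213749e-01, -5.64993081e-01,
         1.13086282e+03],
       [ 9.83529453e-01, -1.38011684e-01,  1.16715851e-01,
        -3.20103388e+01],
       [ 1.60055615e-02, -5.76700610e-01, -8.16798769e-01,
         1.05076679e+03],
       [ 0.00000000e+00,  0.00000000e+00,  0.00000000e+00,
         1.00000000e+00]])}
top {'vfov': 52.281911696949365, 'cx': 318.7206185534174, 'cy': 234.06424855996417, 'cam_to_world': array([[-4.03055008e-04, -9.94205377e-01,  1.07496540e-01,
         3.24667665e+02],
       [-9.99999228e-01,  2.74372751e-04, -1.21187000e-03,
         1.10770005e+02],
       [ 1.17535355e-03, -1.07496946e-01, -9.94204720e-01,
         1.32026300e+03],
       [ 0.00000000e+00,  0.00000000e+00,  0.00000000e+00,
         1.00000000e+00]])}
```

View pics/scene0.png

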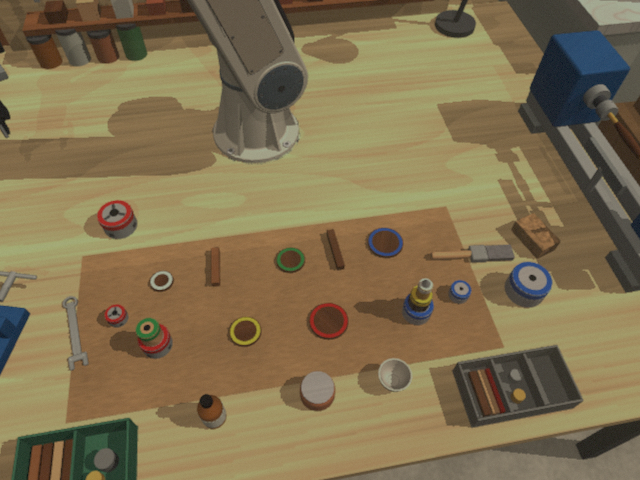

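View pics/top0.png

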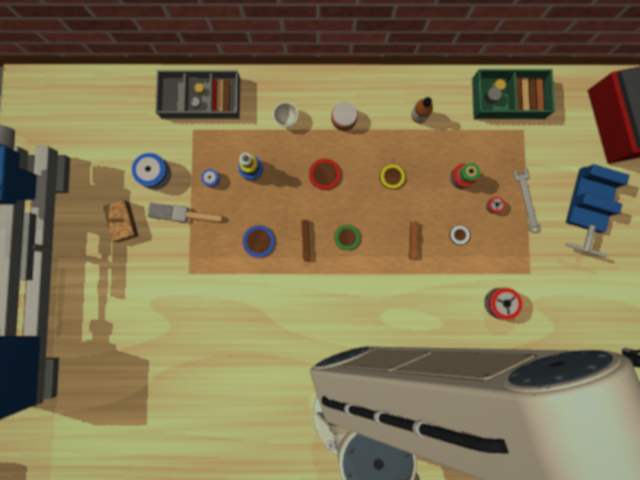

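```bash
cat > h.py <<'E'
import numpy as np, cv2
from rig import readout, grab_frame, calibration, r
def world(n,d):
    c=calibration(n); f=240/np.tan(np.radians(c['vfov'])/2)
    v,u=np.mgrid[:480,:640].astype(float)
    P=np.stack([(u-c['cx'])/f*d,(v-c['cy'])/f*d,d,np.ones_like(d)],-1)
    return (P@c['cam_to_world'].T)[...,:3]
def masks(p):
    h=cv2.cvtColor(p,cv2.COLOR_RGB2HSV).astype(int); H,S,V=h[...,0],h[...,1],h[...,2]
    return dict(red=((H<8)|(H>172))&(S>150)&(V>90),blue=(H>100)&(H<130)&(S>120)&(V>60),
      yellow=(H>22)&(H<34)&(S>150)&(V>110),green=(H>45)&(H<85)&(S>90)&(V>60),white=(S<50)&(V>150))
def comps(n,p,d):
    W=world(n,d); out=[]
    for c,m in masks(p).items():
        k,l,st,ce=cv2.connectedComponentsWithStats(m.astype(np.uint8))
        for i in range(1,k):
            if st[i,4]<12: continue
            q=W[(l==i)&(d>0)]
            if len(q)<8: continue
            if not(250<np.median(q[:,0])<850 and -500<np.median(q[:,1])<600): continue
            out.append((c,st[i,4],ce[i].round(0),np.median(q,0).round(1),np.ptp(q,axis=0).round(0),((q.max(0)+q.min(0))/2).round(1)))
    return out
E
python3 - <<'E'
from h import *
for n in("scene","top"):
    z=np.load(n+"0.npz"); print(n, (z['d']==0).mean())
    for o in comps(n,z['p'],z['d']): print(*o)
    p=z['p'][200:400,60:560] if n=="scene" else z['p'][130:280,180:540]
    cv2.imwrite(f"pics/{n}0c.png",cv2.resize(p[:,:,::-1],None,fx=1.6 if n=='scene' else 2.2,fy=1.6 if n=='scene' else 2.2,interpolation=cv2.INTER_CUBIC))
E
```

```text
scene 0.003880208333333333
red 352 [116. 215.] [ 298.  -364.5   52.5] [133. 105.  64.] [ 262.  -383.3   26.4]
red 430 [328. 321.] [637.7  91.7   7.4] [91. 85. 17.] [631.8  92.6   4.2]
red 138 [115. 314.] [ 551.9 -364.7   27.4] [59. 54. 37.] [ 539.  -372.9   13.9]
red 239 [156. 341.] [ 640.5 -267.4   41.6] [62. 64. 41.] [ 627.2 -280.5   52. ]
blue 168 [385. 242.] [453.2 268.2   7. ] [81. 80. 12.] [448.5 271.1   7.5]
blue 351 [532. 278.] [637.8 556.   58. ] [82. 83. 13.] [634.3 556.9  56.8]
blue 72 [460. 289.] [622.9 399.5  29.2] [43. 42.  9.] [619.4 402.4  28.6]
blue 98 [421. 310.] [665.3 291.6  41.4] [41. 58. 16.] [653.8 292.4  43.7]
yellow 70 [425. 299.] [658.8 295.1  83.8] [23. 40. 29.] [654.  293.7  93.1]
yellow 319 [245. 331.] [629.3 -93.2   7.4] [70. 66. 16.] [625.7 -92.7   4.6]
green 193 [290. 259.] [461.5  30.1   7.3] [66. 64. 12.] [458.6  32.    7.5]
green 227 [148. 329.] [ 628.7 -281.4   83.3] [93. 64. 90.] [ 601.8 -291.8   43.9]
green 182 [127. 443.] [ 833.9 -323.3   57.3] [91. 30. 64.] [ 838.4 -334.6   31.3]
green 12 [ 86. 426.] [ 793.9 -397.4   59. ] [ 4. 14.  4.] [ 794.6
[... 1912 characters left out ...]
hite 382 [344. 113.] [789.8  40.7  45.9] [58. 57. 15.] [791.   39.6  45.7]
white 95 [291. 118.] [785.2 185.5  13.1] [45. 32. 43.] [783.8 183.8  23.2]
white 40 [243. 158.] [644.3 299.5 127.5] [27. 23. 14.] [644.8 294.6 128.1]
white 362 [147. 169.] [633.6 560.8  60. ] [64. 61. 14.] [634.8 560.   60. ]
white 80 [209. 176.] [621.4 403.6  31.4] [29. 29. 14.] [620.5 403.9  31.5]
white 117 [459. 234.] [ 466.4 -269.7    8.7] [47. 47. 14.] [ 465.4 -271.2    8.2]
white 46 [505. 295.] [ 302.6 -369.2   55.6] [13. 28. 12.] [ 302.6 -370.    55.6]
white 49 [514. 306.] [ 275.7 -390.5   55.6] [30. 16. 10.] [ 275.9 -390.4   54.7]
white 48 [501. 308.] [ 270.9 -356.6   56. ] [26. 20. 14.] [ 270.8 -357.4   56.8]
```

```bash
python3 - <<'E'
from h import *
z=np.load("scene0.npz");p=z['p']
a=cv2.resize(p[300:370,100:210,::-1],(440*1,280),interpolation=cv2.INTER_CUBIC);b=cv2.resize(p[265:335,375:485,::-1],(440,280),interpolation=cv2.INTER_CUBIC)
z=np.load("top0.npz");p=z['p']
c=cv2.resize(p[145:215,430:540,::-1],(440,280),interpolation=cv2.INTER_CUBIC);e=cv2.resize(p[145:215,190:300,::-1],(440,280),interpolation=cv2.INTER_CUBIC)
cv2.imwrite("pics/crop.png",cv2.resize(np.vstack([np.hstack([a,b]),np.hstack([c,e])]),(792,504)))
E
```

```text
(no output)
```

View pics/crop.png

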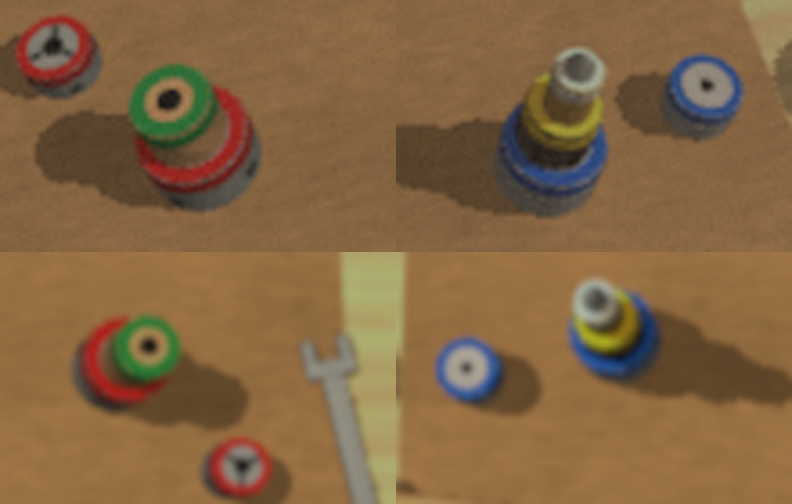

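```bash
cat >> h.py <<'E'
from scipy.optimize import least_squares
def fitcyl(clouds,c0,R,z0,z1):
    "side points, known radius, centre; per cloud and joint"
    res=[];S=[]
    for W in clouds:
        q=W[np.isfinite(W).all(-1)].reshape(-1,3)
        c=np.array(c0,float)
        for _ in range(3):
            s=q[(q[:,2]>z0+5)&(q[:,2]<z1-5)]
            rr=np.hypot(*(s[:,:2]-c).T); s=s[abs(rr-R)<7]
            if len(s)<6: break
            c=least_squares(lambda c:np.hypot(*(s[:,:2]-c).T)-R,c,loss='soft_l1').x
        t=q[(abs(q[:,2]-z1)<4)&(np.hypot(*(q[:,:2]-c).T)<R+8)]
        mec=cv2.minEnclosingCircle(t[:,:2].astype(np.float32)) if len(t)>5 else None
        res.append((c.round(1),len(s),None if mec is None else (np.round(mec[0],1),round(mec[1],1))))
        S.append(s)
    s=np.vstack(S)
    c=least_squares(lambda c:np.hypot(*(s[:,:2]-c).T)-R,c0,loss='soft_l1').x
    return c.round(1),res
E
python3 - <<'E'
from h import *
C=[]
for n in("scene","top"):
    z=np.load(n+"0.npz"); C.append(world(n,z['d']))
for nm,c0,R,z0,z1 in [("chuck",(624,-276),32,0,42),("jam",(620,-281),23,42,84),("hand",(642,292),32,0,42),("nut",(641,292),23,42,84),("centre",(645,294),15,84,126),
 ("base_red",(632,93),44,0,8),("smallblue",(619,402),20,0,28),("smallred",(545,-371),20,0,28)]:
    c,res=fitcyl(C,c0,R,z0,z1); print(nm,c); 
    for x in res: print("   ",*x)
# bases: ring mask bounds at known z via rays: fit ellipse centre of mask
for n in("scene","top"):
    z=np.load(n+"0.npz"); W=world(n,z['d']); M=masks(z['p'])
    for col,c0,R in [("red",(632,93),44),("blue",(448,271),44),("yellow",(626,-93),35),("green",(458.5,32.5),35),("white",(466,-272),27)]:
        q=W[M[col]]; q=q[(np.hypot(*(q[:,:2]-c0).T)<R+8)&(q[:,2]<14)&(q[:,2]>3)]
        x,y=q[:,0],q[:,1]
        f=least_squares(lambda p:np.hypot(x-p[0],y-p[1])-p[2],[*c0,R-5],loss='soft_l1').x
        print(n,col,f.round(1),len(q))
E
```

```text
chuck [ 624.1 -281.2]
    [ 624.8 -281.8] 213 (array([ 626.3, -281. ]), 32.7)
    [ 622.3 -280.8] 108 (array([ 621.9, -279.4]), 32.6)
jam [ 623.3 -282.8]
    [ 624.  -283.4] 170 (array([ 624.9, -283.2]), 23.8)
    [ 621.5 -282.3] 78 (array([ 621.4, -280.9]), 24.4)
hand [645.9 293.2]
    [646.4 293.3] 203 (array([647.3, 292.8]), 32.6)
    [643.9 294.2] 80 (array([643.4, 293.4]), 32.3)
nut [644.1 292.1]
    [644.6 292.1] 160 (array([646.4, 290.7]), 23.8)
    [642.3 293. ] 64 (array([641.8, 292.6]), 23.6)
centre [644.7 293.3]
    [645.2 293.3] 114 (array([646.8, 293.8]), 16.7)
    [643.3 294.1] 44 (array([643. , 293.1]), 15.7)
base_red [632.  93.]
    [632.  93.] 0 (array([632.3,  93.4]), 50.4)
    [632.  93.] 0 (array([632.1,  93.1]), 51.8)
smallblue [621.3 400.1]
    [622.7 400.6] 85 (array([621.7, 403. ]), 24.2)
    [615.3 401.8] 38 (array([617.5, 403.4]), 23.7)
smallred [ 547.7 -365.4]
    [ 548.8 -366.4] 94 (array([ 547.7, -367. ]), 22.2)
    [ 543.1 -364.4] 42 (array([ 542.6, -365.4]), 23.2)
scene red [633.6  92.4  37.9] 416
scene blue [448.  271.1  37.9] 164
scene yellow [627.  -92.9  29.2] 307
scene green [459.1  32.1  29.5] 185
scene white [ 465.7 -272.5   21.1] 109
top red [632.9  93.4  37.4] 324
top blue [448.1 272.   37.4] 215
top yellow [626.3 -91.6  29.1] 270
top green [458.7  33.4  28.5] 180
top white [ 465.9 -271.3   21.3] 110
```

```bash
cat >> h.py <<'E'
from scipy.spatial.transform import Rotation as Ro
def to(t,yaw=0.0):
    s=readout.sense(); R=Ro.from_euler('xyz',s['tcp_rot']); p=s['eef_pos']
    d=R.inv().apply(np.array(t,float)-p)/10
    rv=(R.inv()*Ro.from_euler('xyz',[np.pi,0,yaw])).as_rotvec()
    print('clk',round(s['clock'],2),'pos',p.round(1),'rot',s['tcp_rot'].round(4),'open',round(s['opening'],3),'F',s['contact_force'].round(1))
    print(' shift cm',d.round(2),'turn',rv.round(4),'len mm',round(np.linalg.norm(d)*10,1))
E
python3 -c "
from h import *
to([623,-282.3,231])"
```

```text
clk 0.1 pos [ 198.7 -592.1  230.6] rot [-3.1403 -0.      0.3238] open 1.002 F [ 0.6  0.4 -0.7]
 shift cm [ 5.008e+01 -1.587e+01 -2.000e-02] turn [-1.200e-03  2.000e-04  3.238e-01] len mm 525.4
```

>>> play_rows([
  [0,[10,-3.2,0],[0,0,0.08]],
  [0,[20,-6.3,0],[0,0,0.16]],
  [0,[30,-9.5,0],[0,0,0.24]],
  [0,[40,-12.7,0],[0,0,0.324]],
  [0,[50.08,-15.87,0],[0,0,0.324]],
  [0,[50.08,-15.87,0],[0,0,0.324]],
  [0,[50.08,-15.87,0],[0,0,0.324]],
  [0,[50.08,-15.87,0],[0,0,0.324]],
  [0,[50.08,-15.87,0],[0,0,0.324]],
  [0,[50.08,-15.87,0],[0,0,0.324]],
  [0,[50.08,-15.87,0],[0,0,0.324]],
  [0,[50.08,-15.87,0],[0,0,0.324]],
], squeeze=60)

```text
clock: 1.1
eef_pos: [603.9, -296.0, 230.9]
tcp_rot: [-3.141, 0.001, -0.0]
contact_force: [0.4, -0.5, 0.8]
opening: 1.005
```

>>> play_rows([
  [0,[0,0,0],[0,0,0]],
  [0,[0,0,0],[0,0,0]],
  [0,[0,0,0],[0,0,0]],
])

```text
clock: 1.35
eef_pos: [602.2, -297.4, 230.7]
tcp_rot: [-3.141, 0.001, 0.001]
contact_force: [0.1, 0.0, -0.1]
opening: 0.996
```

```bash
python3 -c "
from h import *
to([623,-282.3,231]);to([623,-282.3,52])"
```

```text
clk 1.35 pos [ 602.2 -297.4  230.7] rot [-3.1414e+00  1.4000e-03  7.0000e-04] open 0.996 F [ 0.1  0.  -0.1]
 shift cm [ 2.08 -1.51 -0.04] turn [-0.0002  0.0014  0.0007] len mm 25.7
clk 1.35 pos [ 602.2 -297.4  230.7] rot [-3.1414e+00  1.4000e-03  7.0000e-04] open 0.996 F [ 0.1  0.  -0.1]
 shift cm [ 2.1  -1.51 17.86] turn [-0.0002  0.0014  0.0007] len mm 180.5
```

>>> play_rows([
  [0,[2.1,-1.51,0],[0,0.0014,0]],
  [0,[2.1,-1.51,3],[0,0.0014,0]],
  [0,[2.1,-1.51,6],[0,0.0014,0]],
  [0,[2.1,-1.51,9],[0,0.0014,0]],
  [0,[2.1,-1.51,12],[0,0.0014,0]],
  [0,[2.1,-1.51,14.5],[0,0.0014,0]],
  [0,[2.1,-1.51,16.5],[0,0.0014,0]],
  [0,[2.1,-1.51,17.86],[0,0.0014,0]],
  [0,[2.1,-1.51,17.86],[0,0.0014,0]],
  [0,[2.1,-1.51,17.86],[0,0.0014,0]],
])

```text
clock: 2.18
eef_pos: [622.9, -283.3, 52.6]
tcp_rot: [-3.141, -0.0, -0.001]
contact_force: [0.5, -0.9, 0.2]
opening: 1.001
```

```bash
python3 - <<'E'
from h import *
to([623,-282.3,52])
n='scene';p,d=grab_frame(n)
cv2.imwrite("pics/a1.png",cv2.resize(p[230:390,60:260,::-1],(750,600),interpolation=cv2.INTER_CUBIC))
E
```

```text
clk 2.18 pos [ 622.9 -283.3   52.6] rot [-3.1413e+00 -5.0000e-04 -1.4000e-03] open 1.001 F [ 0.5 -0.9  0.2]
 shift cm [ 0.01 -0.1   0.06] turn [-0.0003 -0.0005 -0.0014] len mm 1.2
```

View pics/a1.png

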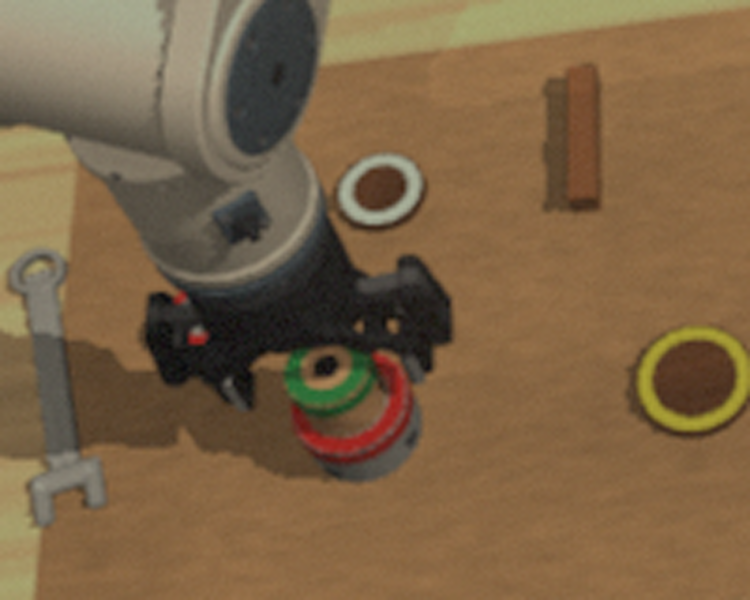

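The fingers (crop ≈ (240,390) and (415,365)) straddle the jam chuck at (330,375) without touching. Next I close and lift slightly.

>>> play_rows([
  [60,[0,0,0],[0,0,0]],
  [90,[0,0,0],[0,0,0]],
  [120,[0,0,0],[0,0,0]],
  [160,[0,0,0],[0,0,0]],
  [200,[0,0,0],[0,0,0]],
  [255,[0,0,0],[0,0,0]],
  [255,[0,0,0],[0,0,0]],
  [255,[0,0,0],[0,0,0]],
  [255,[0,0,0],[0,0,0]],
  [255,[0,0,0],[0,0,0]],
], squeeze=50)

```text
clock: 3.07
eef_pos: [624.4, -282.9, 54.1]
tcp_rot: [3.141, -0.003, -0.0]
contact_force: [-1.6, -0.4, 7.3]
opening: 0.523
```

>>> play_rows([
  [255,[0,0,-0.5],[0,0,0]],
  [255,[0,0,-1.5],[0,0,0]],
  [255,[0,0,-3],[0,0,0]],
  [255,[0,0,-5],[0,0,0]],
  [255,[0,0,-7.5],[0,0,0]],
  [255,[0,0,-10],[0,0,0]],
  [255,[0,0,-11],[0,0,0]],
  [255,[0,0,-11],[0,0,0]],
])

```text
clock: 3.73
eef_pos: [625.2, -283.3, 166.3]
tcp_rot: [3.139, -0.006, -0.0]
contact_force: [-0.0, -0.2, -1.6]
opening: 0.527
```

```bash
python3 - <<'E'
from h import *
to([459,32.8,162]);
n='scene';p,d=grab_frame(n); n='top';p2,d2=grab_frame(n);
C=[world('scene',d),world('top',d2)]
print(fitcyl(C,(623.5,-281),32,0,42))
cv2.imwrite("pics/a2.png",cv2.resize(p[230:390,60:260,::-1],(750,600),interpolation=cv2.INTER_CUBIC))
E
```

```text
clk 3.73 pos [ 625.2 -283.3  166.3] rot [ 3.1393e+00 -6.4000e-03 -1.0000e-04] open 0.527 F [-0.  -0.2 -1.6]
 shift cm [-16.63 -31.61   0.25] turn [ 0.0023 -0.0064 -0.0001] len mm 357.2
(array([ 624.4, -281. ]), [(array([ 625. , -281.8]), 209, (array([ 625.8, -281.3]), 32.4)), (array([ 622.4, -280.7]), 94, (array([ 621.6, -279.9]), 32.1))])
```

View pics/a2.png

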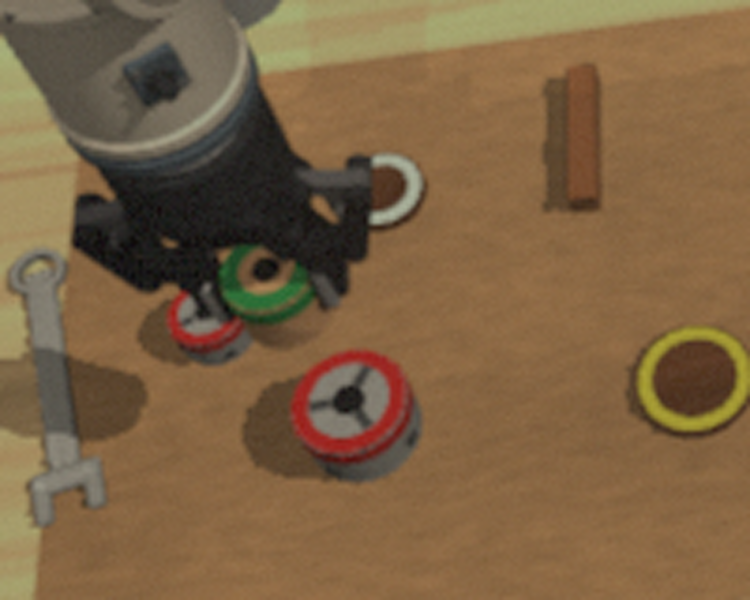

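```bash
python3 - <<'E'
from h import *
to([459,32.8,162]);
E
```

```text
clk 3.83 pos [ 623.2 -282.4  162.4] rot [-3.1415e+00 -1.3000e-03 -2.0000e-04] open 0.521 F [-0.2 -0.2 -1.5]
 shift cm [-1.643e+01 -3.152e+01  2.000e-02] turn [-0.     -0.0013 -0.0002] len mm 355.5
```

>>> play_rows([
  [255,[-0.5,-0.95,0],[0,0,0]],
  [255,[-1.5,-2.8,0],[0,0,0]],
  [255,[-2.8,-5.4,0],[0,0,0]],
  [255,[-4.3,-8.2,0],[0,0,0]],
  [255,[-5.9,-11.3,0],[0,0,0]],
  [255,[-7.6,-14.5,0],[0,0,0]],
  [255,[-9.2,-17.7,0],[0,0,0]],
  [255,[-10.9,-20.8,0],[0,0,0]],
  [255,[-12.5,-24,0],[0,0,0]],
  [255,[-14.1,-27.1,0],[0,0,0]],
  [255,[-15.5,-29.7,0],[0,0,0]],
  [255,[-16.43,-31.52,0],[0,0,0]],
])

```text
clock: 4.83
eef_pos: [455.7, 34.7, 160.9]
tcp_rot: [-3.141, 0.003, 0.001]
contact_force: [-0.4, -0.2, -1.7]
opening: 0.52
```

>>> play_rows([
  [255,[0,0,0],[0,0,0]],
  [255,[0,0,2],[0,0,0]],
  [255,[0,0,5],[0,0,0]],
  [255,[0,0,8],[0,0,0]],
  [255,[0,0,8.5],[0,0,0]],
  [255,[0,0,8.5],[0,0,0]],
  [255,[0,0,8.5],[0,0,0]],
])

```text
clock: 5.42
eef_pos: [459.0, 32.6, 77.5]
tcp_rot: [3.142, 0.0, -0.0]
contact_force: [-0.1, 0.2, -2.0]
opening: 0.524
```

```bash
python3 - <<'E'
from h import *
p,d=grab_frame('scene')
to([459,32.8,19]);
C=[world('scene',d)]
print(fitcyl(C,(459,33),23,64,106))
cv2.imwrite("pics/a3.png",cv2.resize(p[180:340,190:390,::-1],(750,600),interpolation=cv2.INTER_CUBIC))
E
```

```text
clk 5.47 pos [459.8  32.6  78.2] rot [-3.1416e+00 -1.8000e-03 -4.0000e-04] open 0.525 F [ 0.2  0.2 -1.3]
 shift cm [-0.09 -0.02  5.92] turn [-0.     -0.0018 -0.0004] len mm 59.2
(array([458.7,  32.3]), [(array([458.7,  32.3]), 159, (array([466.3,  33.1]), 28.0))])
```

View pics/a3.png

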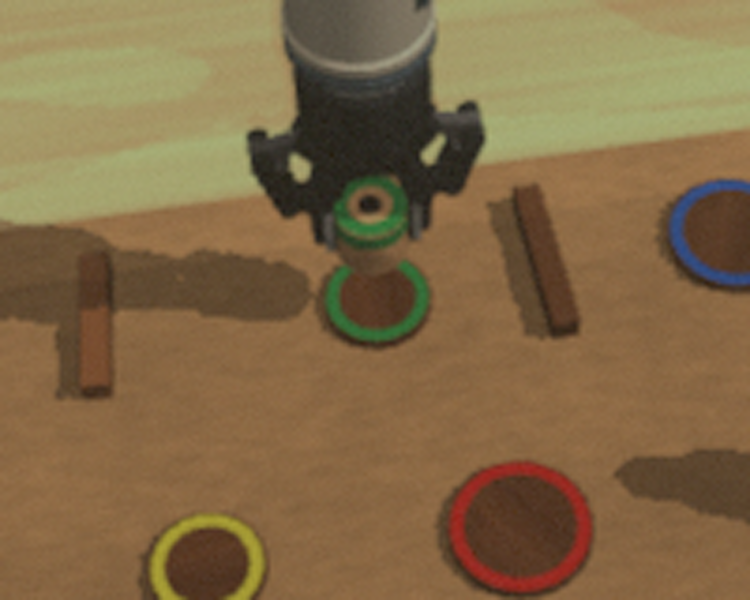

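>>> play_rows([
  [255,[0,0,1],[0,0,0]],
  [255,[0,0,2.5],[0,0,0]],
  [255,[0,0,4],[0,0,0]],
  [255,[0,0,4.8],[0,0,0]],
  [255,[0,0,5.2],[0,0,0]],
  [255,[0,0,5.4],[0,0,0]],
  [255,[0,0,5.5],[0,0,0]],
  [255,[0,0,5.6],[0,0,0]],
  [255,[0,0,5.6],[0,0,0]],
  [255,[0,0,5.6],[0,0,0]],
])

```text
clock: 6.3
eef_pos: [459.8, 32.7, 21.9]
tcp_rot: [-3.142, -0.002, -0.0]
contact_force: [0.2, -0.5, -1.3]
opening: 0.524
```

```bash
python3 - <<'E'
from h import *
p,d=grab_frame('scene')
to([459,32.8,19]);
W=world('scene',d); q=W[masks(p)['green']]; q=q[(np.hypot(q[:,0]-459,q[:,1]-33)<30)&(q[:,2]>30)]; print(np.percentile(q[:,2],[50,80,90,97]))
C=[W]
print(fitcyl(C,(459,33),23,8,50))
E
```

```text
clk 6.35 pos [459.8  32.7  21.8] rot [-3.1415e+00 -2.1000e-03 -2.0000e-04] open 0.523 F [ 0.3  0.3 -1.3]
 shift cm [-0.08 -0.01  0.28] turn [-0.0001 -0.0021 -0.0002] len mm 2.9
[50.81598211 52.94378908 53.79868179 91.60688438]
(array([459.9,  32.5]), [(array([459.9,  32.5]), 150, (array([466.8,  31.8]), 28.4))])
```

>>> play_rows([
  [255,[-0.08,0,0.05],[0,-0.002,0]],
  [255,[-0.08,0,0.1],[0,-0.002,0]],
  [255,[-0.08,0,0.15],[0,-0.002,0]],
  [255,[-0.08,0,0.2],[0,-0.002,0]],
  [255,[-0.08,0,0.2],[0,-0.002,0]],
])

```text
clock: 6.77
eef_pos: [458.6, 32.7, 20.0]
tcp_rot: [3.142, 0.001, -0.0]
contact_force: [-3.3, -0.9, 10.9]
opening: 0.524
```

>>> play_rows([
  [200,[0,0,0],[0,0,0]],
  [130,[0,0,0],[0,0,0]],
  [100,[0,0,0],[0,0,0]],
  [70,[0,0,0],[0,0,0]],
  [30,[0,0,0],[0,0,0]],
  [0,[0,0,0],[0,0,0]],
  [0,[0,0,0],[0,0,0]],
  [0,[0,0,0],[0,0,0]],
  [0,[0,0,0],[0,0,0]],
])

```text
clock: 7.52
eef_pos: [458.6, 32.6, 19.4]
tcp_rot: [3.142, 0.001, -0.0]
contact_force: [-0.2, -0.9, 0.1]
opening: 1.002
```

>>> play_rows([
  [0,[0,0,-1],[0,0,0]],
  [0,[0,0,-3],[0,0,0]],
  [0,[0,0,-6],[0,0,0]],
  [0,[0,0,-9],[0,0,0]],
  [0,[0,0,-12],[0,0,0]],
  [0,[0,0,-15],[0,0,0]],
  [0,[0,0,-18],[0,0,0]],
  [0,[0,0,-18],[0,0,0]],
])

```text
clock: 8.18
eef_pos: [461.8, 32.9, 205.5]
tcp_rot: [-3.141, -0.008, -0.0]
contact_force: [1.3, -0.4, 1.1]
opening: 0.996
```

```bash
python3 - <<'E'
from h import *
p,d=grab_frame('scene');p2,d2=grab_frame('top')
to([624,-281.2,200]);
C=[world('scene',d),world('top',d2)]
print(fitcyl(C,(459,33),23,8,50))
print(fitcyl(C,(624,-281),32,0,42))
cv2.imwrite("pics/a4.png",cv2.resize(p[180:340,190:390,::-1],(750,600),interpolation=cv2.INTER_CUBIC))
E
```

```text
clk 8.28 pos [459.5  32.7 201.1] rot [-3.1413e+00 -2.8000e-03 -2.0000e-04] open 0.998 F [-1.2 -0.7 -0.5]
 shift cm [16.46 31.39  0.15] turn [-0.0003 -0.0028 -0.0002] len mm 354.4
(array([458.4,  32.4]), [(array([458.4,  32.4]), 138, (array([459.,  32.]), 24.6)), (array([459.,  33.]), 4, (array([446. ,  26.9]), 15.5))])
(array([ 624.2, -281.1]), [(array([ 624.9, -281.7]), 219, (array([ 626.1, -281.1]), 33.2)), (array([ 622.3, -280.9]), 97, (array([ 621.1, -279.3]), 33.2))])
```

View pics/a4.png

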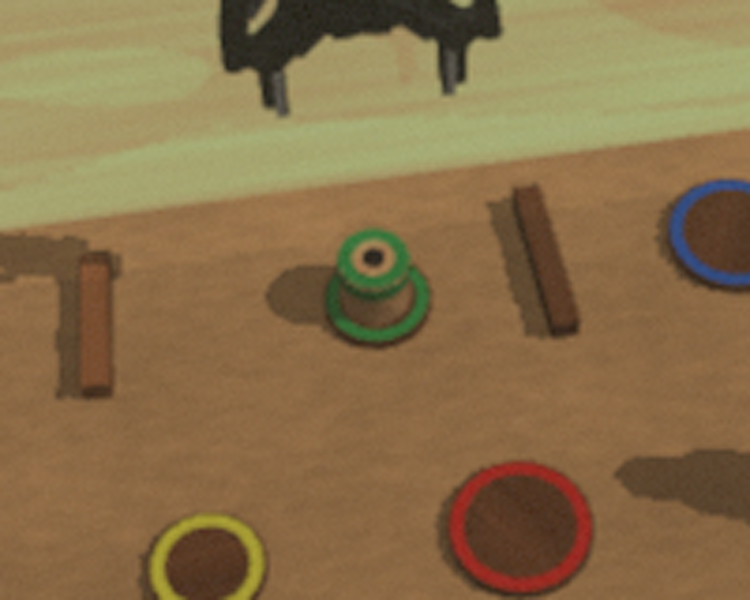

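The jam chuck stands centred on its green base (crop (375,270)). Going back for the chuck.

>>> play_rows([
  [0,[2,3.7,0],[0,-0.003,0]],
  [0,[3.8,7.3,0],[0,-0.003,0]],
  [0,[5.6,10.7,0],[0,-0.003,0]],
  [0,[7.4,14.1,0],[0,-0.003,0]],
  [0,[9.2,17.5,0],[0,-0.003,0]],
  [0,[11,21,0],[0,-0.003,0]],
  [0,[12.8,24.4,0],[0,-0.003,0]],
  [0,[14.6,27.9,0],[0,-0.003,0]],
  [0,[15.8,30.2,0],[0,-0.003,0]],
  [0,[16.46,31.39,0],[0,-0.003,0]],
  [0,[16.46,31.39,0.1],[0,-0.003,0]],
  [0,[16.46,31.39,0.15],[0,-0.003,0]],
])

```text
clock: 9.28
eef_pos: [622.3, -281.3, 195.8]
tcp_rot: [-3.14, 0.007, -0.001]
contact_force: [-0.0, -0.2, 0.3]
opening: 0.997
```

```bash
python3 - <<'E'
from h import *
to([624,-281.2,10]);
E
```

```text
clk 9.28 pos [ 622.3 -281.3  195.8] rot [-3.1401e+00  6.5000e-03 -1.3000e-03] open 0.997 F [-0.  -0.2  0.3]
 shift cm [ 0.29  0.02 18.58] turn [-0.0015  0.0065 -0.0013] len mm 185.8
```

>>> play_rows([
  [0,[0,0,3],[0,0,0]],
  [0,[0,0,6],[0,0,0]],
  [0,[0,0,9],[0,0,0]],
  [0,[0,0,11.5],[0,0,0]],
  [0,[0,0,13.5],[0,0,0]],
  [0,[0,0,14],[0,0,0]],
  [0,[0,0,14],[0,0,0]],
  [0,[0,0,14],[0,0,0]],
  [0,[0,0,14],[0,0,0]],
  [0,[0,0,14],[0,0,0]],
])

```text
clock: 10.12
eef_pos: [623.8, -281.5, 59.6]
tcp_rot: [3.141, 0.001, -0.0]
contact_force: [-0.2, -0.8, -0.6]
opening: 1.002
```

```bash
python3 - <<'E'
from h import *
to([624,-281.2,11]);
p,d=grab_frame('scene')
cv2.imwrite("pics/a5.png",cv2.resize(p[230:390,60:260,::-1],(750,600),interpolation=cv2.INTER_CUBIC))
E
```

```text
clk 10.12 pos [ 623.8 -281.5   59.6] rot [ 3.1406e+00  1.3000e-03 -1.0000e-04] open 1.002 F [-0.2 -0.8 -0.6]
 shift cm [ 0.03 -0.04  4.86] turn [ 0.001   0.0013 -0.0001] len mm 48.6
```

View pics/a5.png

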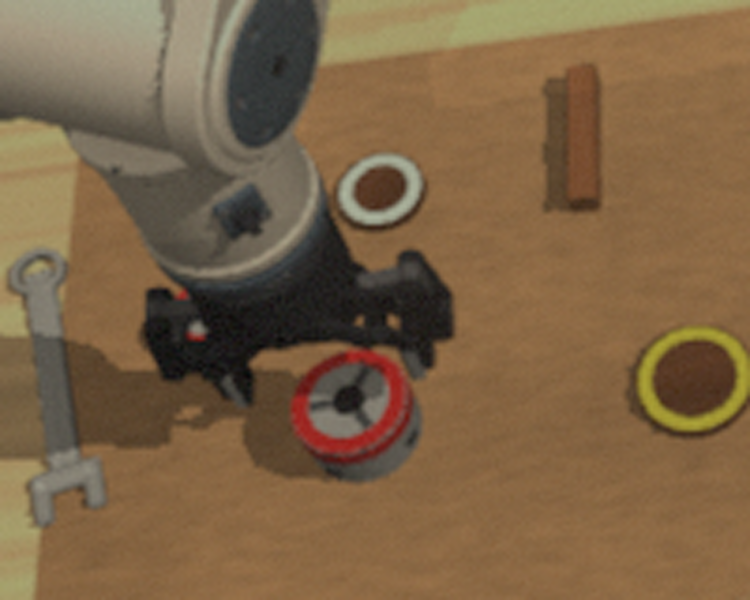

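The chuck (crop (355,410)) lies under the gap between the fingers ((240,390) and (420,365)). Descending slowly while watching the force.

>>> play_rows([
  [0,[0.03,0,1],[0,0,0]],
  [0,[0.03,0,2],[0,0,0]],
  [0,[0.03,0,3],[0,0,0]],
  [0,[0.03,0,4],[0,0,0]],
  [0,[0.03,0,4.6],[0,0,0]],
  [0,[0.03,0,4.86],[0,0,0]],
  [0,[0.03,0,4.86],[0,0,0]],
  [0,[0.03,0,4.86],[0,0,0]],
])

```text
clock: 10.83
eef_pos: [623.0, -281.3, 9.0]
tcp_rot: [-3.141, 0.004, -0.0]
contact_force: [1.0, -0.2, -0.5]
opening: 1.001
```

>>> play_rows([
  [30,[0,0,0],[0,0,0]],
  [50,[0,0,0],[0,0,0]],
  [70,[0,0,0],[0,0,0]],
  [100,[0,0,0],[0,0,0]],
  [160,[0,0,0],[0,0,0]],
  [255,[0,0,0],[0,0,0]],
  [255,[0,0,0],[0,0,0]],
  [255,[0,0,0],[0,0,0]],
  [255,[0,0,0],[0,0,0]],
  [255,[0,0,0],[0,0,0]],
], squeeze=80)

```text
clock: 11.67
eef_pos: [623.4, -281.5, 10.5]
tcp_rot: [3.141, 0.003, -0.0]
contact_force: [-1.6, 0.7, 5.8]
opening: 0.727
```

>>> play_rows([
  [255,[0,0,-0.3],[0,0,0]],
  [255,[0,0,-1],[0,0,0]],
  [255,[0,0,-2],[0,0,0]],
  [255,[0,0,-3.5],[0,0,0]],
  [255,[0,0,-5.5],[0,0,0]],
  [255,[0,0,-7.5],[0,0,0]],
  [255,[0,0,-9],[0,0,0]],
  [255,[0,0,-9.5],[0,0,0]],
  [255,[0,0,-9.5],[0,0,0]],
  [255,[0,0,-9.5],[0,0,0]],
  [255,[0,0,-9.5],[0,0,0]],
])

```text
clock: 12.58
eef_pos: [622.5, -280.9, 103.3]
tcp_rot: [-3.141, 0.005, -0.0]
contact_force: [0.8, 0.3, -5.7]
opening: 0.723
```

```bash
python3 - <<'E'
from h import *
to([633.2,93,105]);
p,d=grab_frame('scene')
print(fitcyl([world('scene',d)],(624,-281),32,93,136))
cv2.imwrite("pics/a6.png",cv2.resize(p[210:370,60:260,::-1],(750,600),interpolation=cv2.INTER_CUBIC))
E
```

```text
clk 12.58 pos [ 622.5 -280.9  103.3] rot [-3.1409e+00  5.2000e-03 -2.0000e-04] open 0.723 F [ 0.8  0.3 -5.7]
 shift cm [  1.06 -37.39  -0.15] turn [-0.0007  0.0052 -0.0002] len mm 374.1
(array([ 624.1, -281.3]), [(array([ 624.1, -281.3]), 290, (array([ 633.3, -280.9]), 38.3))])
```

View pics/a6.png

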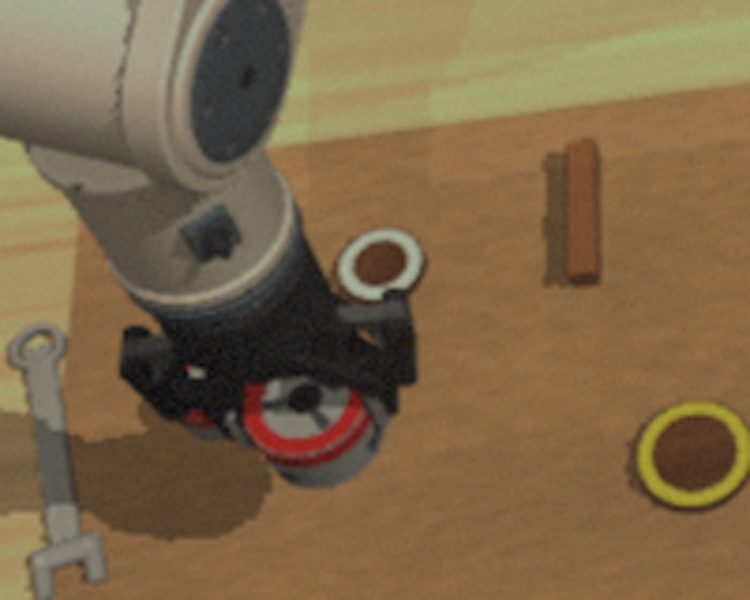

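The chuck is held level (crop (310,420)). Carrying it to the red base.

>>> play_rows([
  [255,[0,-1,0],[0,0,0]],
  [255,[0.1,-3,0],[0,0,0]],
  [255,[0.2,-6,0],[0,0,0]],
  [255,[0.3,-9.4,0],[0,0,0]],
  [255,[0.4,-13,0],[0,0,0]],
  [255,[0.5,-16.8,0],[0,0,0]],
  [255,[0.6,-20.6,0],[0,0,0]],
  [255,[0.7,-24.4,0],[0,0,0]],
  [255,[0.8,-28,0],[0,0,0]],
  [255,[0.9,-31.5,0],[0,0,0]],
  [255,[1,-34.5,0],[0,0,0]],
  [255,[1,-36.5,0],[0,0,0]],
])

```text
clock: 13.63
eef_pos: [632.6, 87.4, 103.5]
tcp_rot: [-3.141, 0.005, 0.001]
contact_force: [0.2, -1.1, -5.4]
opening: 0.728
```

>>> play_rows([
  [255,[0,-0.7,0],[0,0,0]],
  [255,[0,-0.9,0],[0,0,0]],
  [255,[0,-0.9,1],[0,0,0]],
  [255,[0,-0.9,3],[0,0,0]],
  [255,[0,-0.9,5],[0,0,0]],
  [255,[0,-0.9,6],[0,0,0]],
  [255,[0,-0.9,6],[0,0,0]],
  [255,[0,-0.9,6],[0,0,0]],
  [255,[0,-0.9,6],[0,0,0]],
])

```text
clock: 14.38
eef_pos: [633.8, 92.2, 44.9]
tcp_rot: [-3.141, 0.003, -0.001]
contact_force: [0.5, -0.5, -5.1]
opening: 0.725
```

```bash
python3 - <<'E'
from h import *
p,d=grab_frame('scene')
to([633.2,93,20]);
print(fitcyl([world('scene',d)],(633,93),32,35,76))
cv2.imwrite("pics/a7.png",cv2.resize(p[230:390,240:440,::-1],(750,600),interpolation=cv2.INTER_CUBIC))
E
```

```text
clk 14.43 pos [634.1  92.4  45.2] rot [-3.1414e+00  1.9000e-03 -8.0000e-04] open 0.728 F [ 0.7 -0.7 -4.7]
 shift cm [-0.08 -0.06  2.52] turn [-0.0002  0.0019 -0.0008] len mm 25.3
(array([635.3,  91.8]), [(array([635.3,  91.8]), 199, (array([645.3,  90.9]), 37.1))])
```

View pics/a7.png

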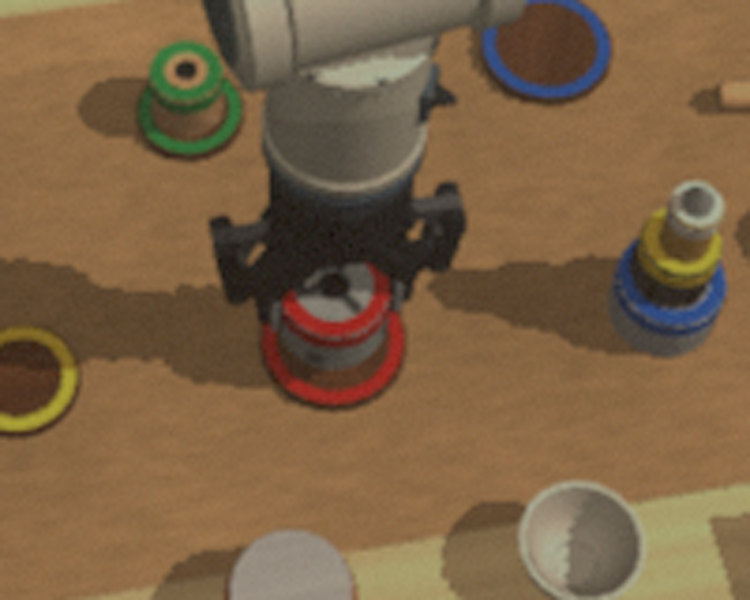

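>>> play_rows([
  [255,[-0.15,-0.06,0.5],[0,0,0]],
  [255,[-0.15,-0.06,1.2],[0,0,0]],
  [255,[-0.15,-0.06,1.8],[0,0,0]],
  [255,[-0.15,-0.06,2.2],[0,0,0]],
  [255,[-0.15,-0.06,2.35],[0,0,0]],
  [255,[-0.15,-0.06,2.45],[0,0,0]],
  [255,[-0.15,-0.06,2.5],[0,0,0]],
  [255,[-0.15,-0.06,2.5],[0,0,0]],
])

```text
clock: 15.1
eef_pos: [631.6, 93.4, 19.2]
tcp_rot: [-3.142, 0.004, -0.0]
contact_force: [0.0, 0.3, -5.3]
opening: 0.725
```

>>> play_rows([
  [255,[0,0,0.05],[0,0,0]],
  [255,[0,0,0.1],[0,0,0]],
  [255,[0,0,0.1],[0,0,0]],
])

```text
clock: 15.35
eef_pos: [631.8, 93.3, 18.5]
tcp_rot: [-3.142, 0.003, -0.0]
contact_force: [0.7, 0.9, -3.8]
opening: 0.726
```

>>> play_rows([
  [255,[0.05,0,0.05],[0,0,0]],
  [255,[0.05,0,0.1],[0,0,0]],
  [255,[0.05,0,0.1],[0,0,0]],
])

```text
clock: 15.6
eef_pos: [631.8, 93.4, 18.5]
tcp_rot: [-3.142, 0.004, -0.0]
contact_force: [-5.9, 0.0, 8.7]
opening: 0.727
```

>>> play_rows([
  [120,[0,0,0],[0,0,0]],
  [60,[0,0,0],[0,0,0]],
  [40,[0,0,0],[0,0,0]],
  [20,[0,0,0],[0,0,0]],
  [0,[0,0,0],[0,0,0]],
  [0,[0,0,0],[0,0,0]],
  [0,[0,0,0],[0,0,0]],
  [0,[0,0,0],[0,0,0]],
])

```text
clock: 16.27
eef_pos: [632.1, 93.3, 17.2]
tcp_rot: [-3.142, 0.004, -0.0]
contact_force: [0.4, 0.0, 0.1]
opening: 0.998
```

>>> play_rows([
  [0,[0,0,-1],[0,0,0]],
  [0,[0,0,-3],[0,0,0]],
  [0,[0,0,-6],[0,0,0]],
  [0,[0,0,-9],[0,0,0]],
  [0,[0,0,-12],[0,0,0]],
  [0,[0,0,-15],[0,0,0]],
  [0,[0,0,-18],[0,0,0]],
  [0,[0,0,-20],[0,0,0]],
  [0,[0,0,-20],[0,0,0]],
  [0,[0,0,-20],[0,0,0]],
])

```text
clock: 17.1
eef_pos: [633.5, 93.5, 219.3]
tcp_rot: [-3.141, 0.0, -0.0]
contact_force: [-0.5, -0.0, -0.6]
opening: 1.003
```

```bash
python3 - <<'E'
from h import *
p,d=grab_frame('scene')
to([644.8,293.3,218]);
W=[world('scene',d)]
print(fitcyl(W,(633,93),32,8,50))
for nm,c0,R,z0,z1 in [("hand",(642,292),32,0,42),("nut",(641,292),23,42,84),("centre",(645,294),15,84,126)]: print(nm,fitcyl(W,c0,R,z0,z1))
cv2.imwrite("pics/a8.png",cv2.resize(p[230:390,240:440,::-1],(750,600),interpolation=cv2.INTER_CUBIC))
E
```

```text
clk 17.15 pos [632.6  93.3 217.6] rot [-3.1415e+00  3.1000e-03 -1.0000e-04] open 1.002 F [ 0.3  0.7 -0.7]
 shift cm [  1.22 -20.    -0.04] turn [-0.0001  0.0031 -0.0001] len mm 200.4
(array([633.5,  93.1]), [(array([633.5,  93.1]), 172, (array([634.2,  92.9]), 32.8))])
hand (array([646.3, 293.4]), [(array([646.3, 293.4]), 202, (array([647.3, 292.7]), 32.5))])
nut (array([644.7, 292.2]), [(array([644.7, 292.2]), 157, (array([646.5, 291. ]), 23.9))])
centre (array([644.9, 293. ]), [(array([644.9, 293. ]), 110, (array([646.2, 292.7]), 16.0))])
```

View pics/a8.png

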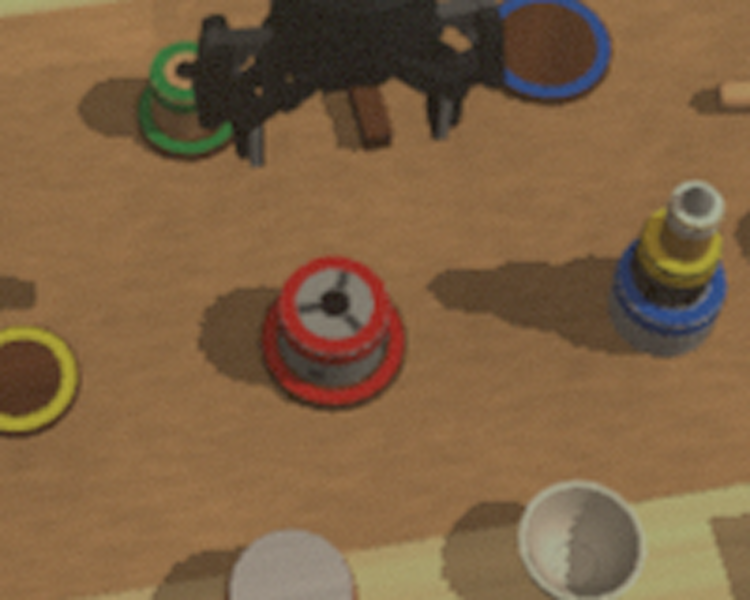

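The chuck stands centred on red (crop (335,330)). Next is the live centre on top of the other stack.

>>> play_rows([
  [0,[0.2,-2.5,0],[0,0.003,0]],
  [0,[0.4,-5.5,0],[0,0.003,0]],
  [0,[0.6,-9,0],[0,0.003,0]],
  [0,[0.8,-12.5,0],[0,0.003,0]],
  [0,[1,-16,0],[0,0.003,0]],
  [0,[1.2,-18.5,0],[0,0.003,0]],
  [0,[1.2,-20,0],[0,0.003,0]],
  [0,[1.2,-20,0],[0,0.003,0]],
  [0,[1.2,-20,0],[0,0.003,0]],
  [0,[1.2,-20,0],[0,0.003,0]],
])

```text
clock: 17.98
eef_pos: [644.4, 292.0, 216.3]
tcp_rot: [3.14, 0.002, -0.001]
contact_force: [-0.3, -0.6, -0.4]
opening: 0.997
```

>>> play_rows([
  [0,[0,0,2],[0,0,0]],
  [0,[0,0,4],[0,0,0]],
  [0,[0,0,6],[0,0,0]],
  [0,[0,0,6.5],[0,0,0]],
  [0,[0,0,6.5],[0,0,0]],
  [0,[0,0,6.5],[0,0,0]],
  [0,[0,0,6.5],[0,0,0]],
])

```text
clock: 18.57
eef_pos: [645.7, 293.1, 153.7]
tcp_rot: [-3.141, -0.001, -0.001]
contact_force: [-0.1, 0.4, -0.1]
opening: 0.999
```

```bash
python3 - <<'E'
from h import *
p,d=grab_frame('scene')
to([644.6,293.3,96]);
cv2.imwrite("pics/a9.png",cv2.resize(p[210:370,340:540,::-1],(750,600),interpolation=cv2.INTER_CUBIC))
E
```

```text
clk 18.62 pos [645.7 293.3 153.8] rot [-3.1407e+00 -1.5000e-03 -6.0000e-04] open 1.002 F [ 0.   0.7 -0.8]
 shift cm [-0.12  0.    5.78] turn [-0.0009 -0.0015 -0.0006] len mm 57.8
```

View pics/a9.png

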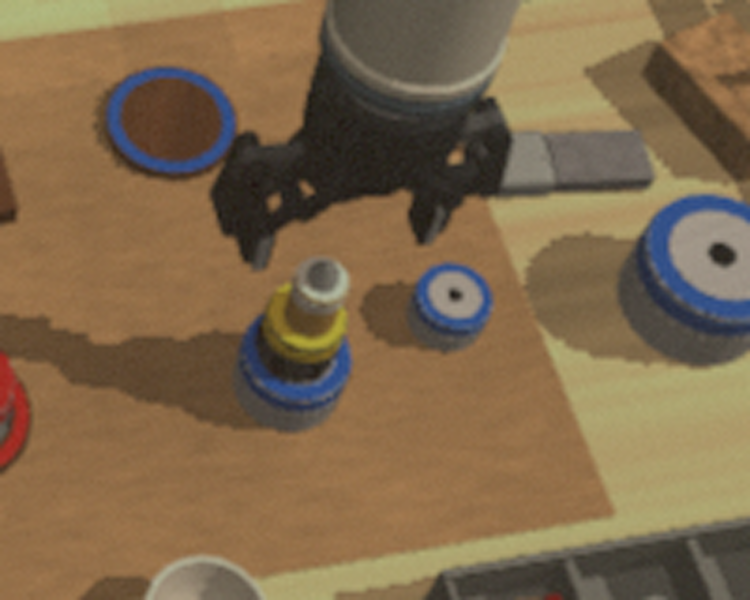

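The live centre (crop (322,285)) lies below the gap between the fingers ((260,245) and (430,225)). Descending and gripping it.

>>> play_rows([
  [0,[-0.1,0,1],[0,0,0]],
  [0,[-0.1,0,2],[0,0,0]],
  [0,[-0.1,0,3],[0,0,0]],
  [0,[-0.1,0,4],[0,0,0]],
  [0,[-0.1,0,5],[0,0,0]],
  [0,[-0.1,0,5.6],[0,0,0]],
  [0,[-0.1,0,5.78],[0,0,0]],
  [0,[-0.1,0,5.78],[0,0,0]],
])

```text
clock: 19.28
eef_pos: [643.3, 293.2, 93.4]
tcp_rot: [3.141, 0.002, -0.0]
contact_force: [0.1, -0.1, 0.1]
opening: 0.999
```

>>> play_rows([
  [60,[0,0,0],[0,0,0]],
  [100,[0,0,0],[0,0,0]],
  [130,[0,0,0],[0,0,0]],
  [150,[0,0,0],[0,0,0]],
  [165,[0,0,0],[0,0,0]],
  [180,[0,0,0],[0,0,0]],
  [200,[0,0,0],[0,0,0]],
  [255,[0,0,0],[0,0,0]],
  [255,[0,0,0],[0,0,0]],
  [255,[0,0,0],[0,0,0]],
  [255,[0,0,0],[0,0,0]],
], squeeze=40)

```text
clock: 20.2
eef_pos: [644.0, 293.5, 94.9]
tcp_rot: [-3.141, -0.0, -0.0]
contact_force: [0.7, 0.8, 5.7]
opening: 0.339
```

>>> play_rows([
  [255,[0,0,-0.3],[0,0,0]],
  [255,[0,0,-1],[0,0,0]],
  [255,[0,0,-2],[0,0,0]],
  [255,[0,0,-3.5],[0,0,0]],
  [255,[0,0,-5.5],[0,0,0]],
  [255,[0,0,-7],[0,0,0]],
  [255,[0,0,-8],[0,0,0]],
  [255,[0,0,-8],[0,0,0]],
  [255,[0,0,-8],[0,0,0]],
  [255,[0,0,-8],[0,0,0]],
])

```text
clock: 21.03
eef_pos: [643.2, 293.0, 173.4]
tcp_rot: [3.141, 0.002, -0.0]
contact_force: [0.1, 0.7, -2.1]
opening: 0.338
```

```bash
python3 - <<'E'
from h import *
p,d=grab_frame('scene')
to([465.8,-271.9,178]);
W=[world('scene',d)]
for nm,c0,R,z0,z1 in [("hand",(645,293),32,0,42),("nut",(644,292),23,42,84),("centre",(645,293),15,164,206)]: print(nm,fitcyl(W,c0,R,z0,z1))
cv2.imwrite("pics/a10.png",cv2.resize(p[210:370,340:540,::-1],(750,600),interpolation=cv2.INTER_CUBIC))
E
```

```text
clk 21.08 pos [643.  293.  173.1] rot [ 3.1408e+00  2.5000e-03 -2.0000e-04] open 0.337 F [-0.3  1.4 -2.5]
 shift cm [-17.71  56.49  -0.4 ] turn [ 0.0008  0.0025 -0.0002] len mm 592.1
hand (array([646.5, 293.2]), [(array([646.5, 293.2]), 202, (array([647.4, 292.2]), 32.6))])
nut (array([644.5, 292.3]), [(array([644.5, 292.3]), 161, (array([645.6, 291.3]), 23.2))])
centre (array([645.2, 293.8]), [(array([645.2, 293.8]), 138, (array([649.7, 293.6]), 21.0))])
```

View pics/a10.png

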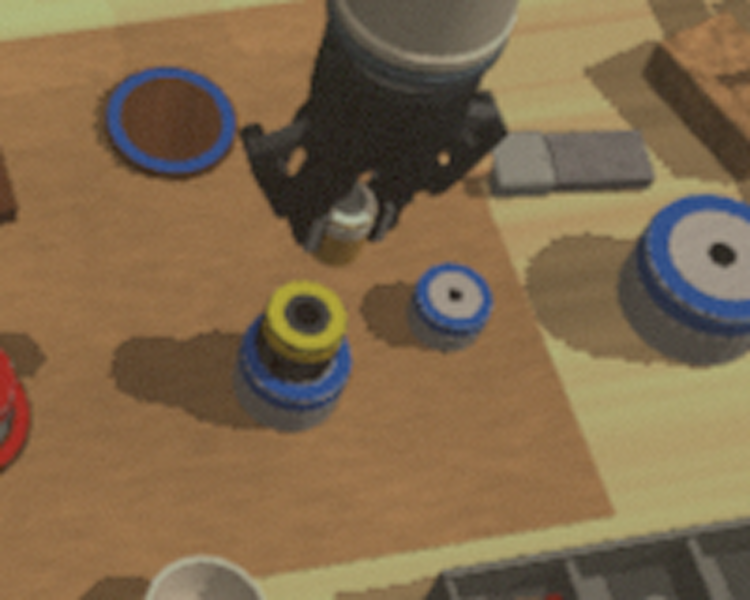

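>>> play_rows([
  [255,[-0.2,0.7,0],[0,0,0]],
  [255,[-0.6,2,0],[0,0,0]],
  [255,[-1.2,4,0],[0,0,0]],
  [255,[-2,6.5,0],[0,0,0]],
  [255,[-2.9,9.3,0],[0,0,0]],
  [255,[-3.8,12.1,0],[0,0,0]],
  [255,[-4.7,15,0],[0,0,0]],
  [255,[-5.6,18,0],[0,0,0]],
  [255,[-6.6,21,0],[0,0,0]],
  [255,[-7.5,24,0],[0,0,0]],
  [255,[-8.5,27,0],[0,0,0]],
  [255,[-9.4,30,0],[0,0,0]],
])

```text
clock: 22.08
eef_pos: [547.8, -8.8, 174.1]
tcp_rot: [3.141, 0.002, -0.0]
contact_force: [1.0, -0.2, -2.0]
opening: 0.337
```

>>> play_rows([
  [255,[-1,3,0],[0,0,0]],
  [255,[-1.9,6,0],[0,0,0]],
  [255,[-2.8,9,0],[0,0,0]],
  [255,[-3.8,12,0],[0,0,0]],
  [255,[-4.7,15,0],[0,0,0]],
  [255,[-5.6,18,0],[0,0,0]],
  [255,[-6.5,20.8,0],[0,0,0]],
  [255,[-7.3,23.2,0],[0,0,0]],
  [255,[-7.9,25,0],[0,0,0]],
  [255,[-8.2,26.2,0],[0,0,0]],
  [255,[-8.3,26.49,0],[0,0,0]],
  [255,[-8.3,26.49,0],[0,0,0]],
])

```text
clock: 23.08
eef_pos: [466.0, -272.0, 174.3]
tcp_rot: [-3.141, 0.001, -0.002]
contact_force: [-0.6, -0.3, -2.4]
opening: 0.34
```

>>> play_rows([
  [255,[0,0,2],[0,0,0]],
  [255,[0,0,5],[0,0,0]],
  [255,[0,0,8],[0,0,0]],
  [255,[0,0,10.5],[0,0,0]],
  [255,[0,0,11.5],[0,0,0]],
  [255,[0,0,11.5],[0,0,0]],
  [255,[0,0,11.5],[0,0,0]],
  [255,[0,0,11.5],[0,0,0]],
])

```text
clock: 23.75
eef_pos: [467.7, -271.7, 60.9]
tcp_rot: [3.141, -0.001, 0.0]
contact_force: [0.9, -1.0, -1.9]
opening: 0.339
```

```bash
python3 - <<'E'
from h import *
p,d=grab_frame('scene')
to([465.8,-271.9,20]);
print(fitcyl([world('scene',d)],(465.8,-272),15,48,91))
cv2.imwrite("pics/a11.png",cv2.resize(p[190:350,60:260,::-1],(750,600),interpolation=cv2.INTER_CUBIC))
E
```

```text
clk 23.8 pos [ 467.8 -271.9   61.1] rot [ 3.1403e+00 -1.7000e-03  2.0000e-04] open 0.338 F [ 0.1  0.3 -1.1]
 shift cm [-0.21 -0.01  4.11] turn [ 0.0013 -0.0017  0.0002] len mm 41.1
(array([ 469.6, -272.5]), [(array([ 469.6, -272.5]), 129, (array([ 474.4, -272.1]), 21.3))])
```

View pics/a11.png

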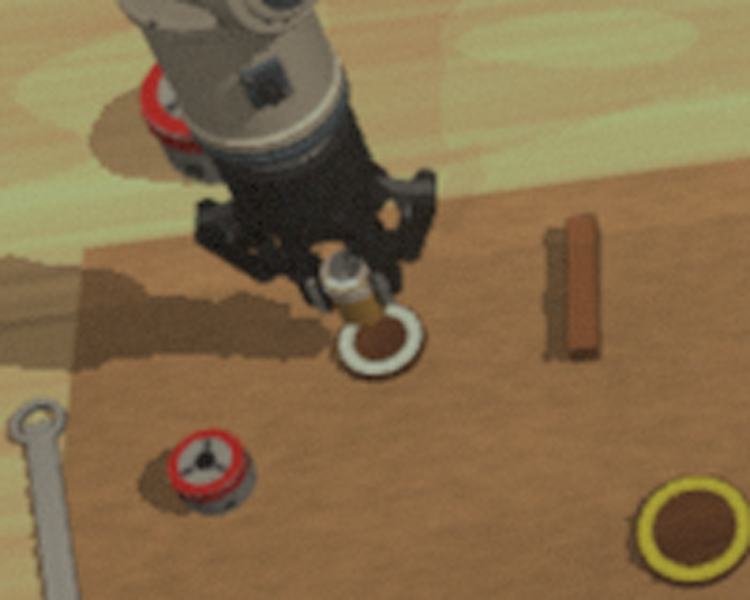

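>>> play_rows([
  [255,[-0.37,0,0.5],[0,0,0]],
  [255,[-0.37,0,1.5],[0,0,0]],
  [255,[-0.37,0,2.5],[0,0,0]],
  [255,[-0.37,0,3.4],[0,0,0]],
  [255,[-0.37,0,3.7],[0,0,0]],
  [255,[-0.37,0,3.85],[0,0,0]],
  [255,[-0.37,0,3.95],[0,0,0]],
  [255,[-0.37,0,3.95],[0,0,0]],
  [255,[-0.37,0,3.95],[0,0,0]],
])

```text
clock: 24.55
eef_pos: [463.1, -271.6, 20.1]
tcp_rot: [3.141, 0.0, -0.0]
contact_force: [-0.0, -0.7, -2.7]
opening: 0.341
```

```bash
python3 - <<'E'
from h import *
p,d=grab_frame('scene')
to([465.8,-271.9,19]);
print(fitcyl([world('scene',d)],(465.8,-272),15,10,52))
E
```

```text
clk 24.6 pos [ 463.1 -271.7   20.3] rot [ 3.1413e+00  1.0000e-04 -2.0000e-04] open 0.334 F [-0.3 -1.4 -2.4]
 shift cm [0.27 0.02 0.13] turn [ 0.0003  0.0001 -0.0002] len mm 3.0
(array([ 465.1, -272.6]), [(array([ 465.1, -272.6]), 113, (array([ 469.8, -272.5]), 20.6))])
```

>>> play_rows([
  [255,[0.05,0,0.05],[0,0,0]],
  [255,[0.05,0,0.1],[0,0,0]],
  [255,[0.05,0,0.15],[0,0,0]],
  [255,[0.05,0,0.15],[0,0,0]],
])

```text
clock: 24.93
eef_pos: [463.6, -271.7, 18.9]
tcp_rot: [3.141, 0.0, -0.0]
contact_force: [-0.7, 0.8, 3.4]
opening: 0.337
```

>>> play_rows([
  [255,[0,0,0.04],[0,0,0]],
  [255,[0,0,0.04],[0,0,0]],
])

```text
clock: 25.1
eef_pos: [463.6, -271.7, 18.9]
tcp_rot: [3.141, 0.0, -0.0]
contact_force: [-1.5, 0.8, 9.2]
opening: 0.337
```

>>> play_rows([
  [200,[0,0,0],[0,0,0]],
  [160,[0,0,0],[0,0,0]],
  [130,[0,0,0],[0,0,0]],
  [90,[0,0,0],[0,0,0]],
  [50,[0,0,0],[0,0,0]],
  [0,[0,0,0],[0,0,0]],
  [0,[0,0,0],[0,0,0]],
  [0,[0,0,0],[0,0,0]],
  [0,[0,0,0],[0,0,0]],
])

```text
clock: 25.85
eef_pos: [463.3, -271.5, 18.0]
tcp_rot: [-3.142, 0.001, -0.0]
contact_force: [-0.2, 0.0, 0.6]
opening: 1.004
```

>>> play_rows([
  [0,[0,0,-0.5],[0,0,0]],
  [0,[0,0,-2],[0,0,0]],
  [0,[0,0,-5],[0,0,0]],
  [0,[0,0,-8],[0,0,0]],
  [0,[0,0,-11],[0,0,0]],
  [0,[0,0,-14],[0,0,0]],
  [0,[0,0,-17],[0,0,0]],
  [0,[0,0,-18],[0,0,0]],
  [0,[0,0,-18],[0,0,0]],
])

```text
clock: 26.6
eef_pos: [465.0, -272.4, 201.2]
tcp_rot: [3.139, -0.004, -0.0]
contact_force: [-0.4, 0.1, -0.2]
opening: 1.0
```

```bash
python3 - <<'E'
from h import *
p,d=grab_frame('scene')
to([644,292.6,200]);
W=[world('scene',d)]
print(fitcyl(W,(465.8,-272),15,8,50))
for nm,c0,R,z0,z1 in [("hand",(645,293),32,0,42),("nut",(644,292),23,42,84)]: print(nm,fitcyl(W,c0,R,z0,z1))
cv2.imwrite("pics/a12.png",cv2.resize(p[190:350,60:260,::-1],(750,600),interpolation=cv2.INTER_CUBIC))
E
```

```text
clk 26.65 pos [ 464.  -271.8  199.1] rot [ 3.1403e+00 -1.6000e-03 -2.0000e-04] open 0.999 F [-0.5  0.1 -0.3]
 shift cm [ 17.99 -56.45  -0.14] turn [ 0.0013 -0.0016 -0.0002] len mm 592.4
(array([ 465.4, -271.7]), [(array([ 465.4, -271.7]), 101, (array([ 466.9, -271.3]), 15.7))])
hand (array([646.3, 293.2]), [(array([646.3, 293.2]), 200, (array([647.4, 292.5]), 32.4))])
nut (array([644.6, 292.1]), [(array([644.6, 292.1]), 162, (array([645.8, 291.7]), 23.8))])
```

View pics/a12.png

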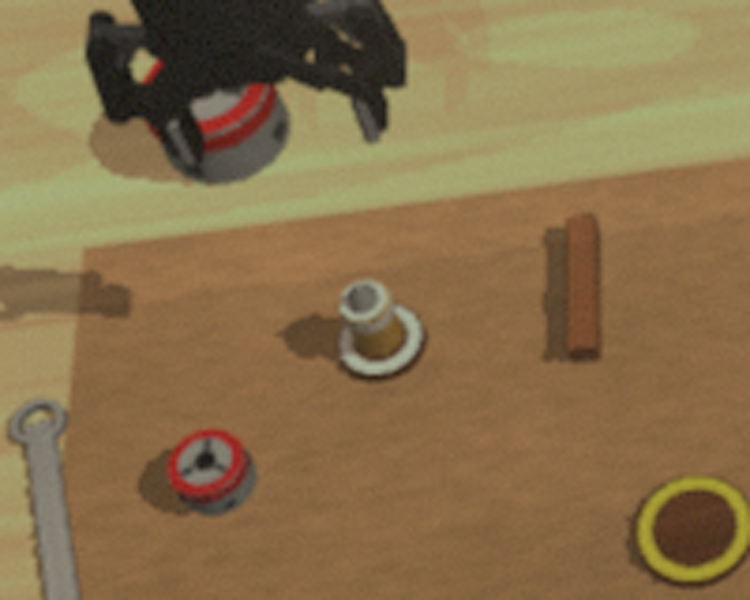

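The live centre stands upright and centred on white (crop (378,335)). Next is the nut.

>>> play_rows([
  [0,[0.6,-2,0],[0,0,0]],
  [0,[1.6,-5,0],[0,0,0]],
  [0,[2.8,-8.7,0],[0,0,0]],
  [0,[4,-12.5,0],[0,0,0]],
  [0,[5.2,-16.3,0],[0,0,0]],
  [0,[6.4,-20,0],[0,0,0]],
  [0,[7.6,-23.8,0],[0,0,0]],
  [0,[8.8,-27.5,0],[0,0,0]],
  [0,[10,-31.3,0],[0,0,0]],
  [0,[11.2,-35,0],[0,0,0]],
  [0,[12.4,-38.8,0],[0,0,0]],
  [0,[13.6,-42.6,0],[0,0,0]],
])

```text
clock: 27.65
eef_pos: [598.6, 156.2, 195.4]
tcp_rot: [3.141, 0.004, -0.0]
contact_force: [1.6, 0.2, 0.2]
opening: 0.999
```

>>> play_rows([
  [0,[1.2,-3.7,0],[0,0,0]],
  [0,[2.4,-7.5,0],[0,0,0]],
  [0,[3.4,-10.8,0],[0,0,0]],
  [0,[4,-12.8,0],[0,0,0]],
  [0,[4.4,-13.85,0],[0,0,0]],
  [0,[4.4,-13.85,0],[0,0,0]],
  [0,[4.4,-13.85,2],[0,0,0]],
  [0,[4.4,-13.85,5],[0,0,0]],
  [0,[4.4,-13.85,8],[0,0,0]],
  [0,[4.4,-13.85,9],[0,0,0]],
  [0,[4.4,-13.85,9],[0,0,0]],
  [0,[4.4,-13.85,9],[0,0,0]],
])

```text
clock: 28.65
eef_pos: [643.4, 291.8, 108.0]
tcp_rot: [3.141, 0.002, -0.001]
contact_force: [-0.3, 0.3, 0.5]
opening: 0.997
```

>>> play_rows([
  [0,[0,0,0],[0,0,0]],
  [0,[0,0,0],[0,0,0]],
])

```text
clock: 28.82
eef_pos: [644.8, 293.1, 110.1]
tcp_rot: [-3.14, -0.002, -0.001]
contact_force: [-0.4, -0.2, -0.2]
opening: 1.0
```

```bash
python3 - <<'E'
from h import *
to([644.5,292.5,53]);
E
```

```text
clk 28.82 pos [644.8 293.1 110.1] rot [-3.1404e+00 -2.2000e-03 -5.0000e-04] open 1.0 F [-0.4 -0.2 -0.2]
 shift cm [-0.04  0.07  5.71] turn [-0.0012 -0.0022 -0.0005] len mm 57.1
```

>>> play_rows([
  [0,[0,0.05,1],[0,0,0]],
  [0,[0,0.05,2],[0,0,0]],
  [0,[0,0.05,3],[0,0,0]],
  [0,[0,0.05,4],[0,0,0]],
  [0,[0,0.05,5],[0,0,0]],
  [0,[0,0.05,5.5],[0,0,0]],
  [0,[0,0.05,5.65],[0,0,0]],
  [0,[0,0.05,5.65],[0,0,0]],
])

```text
clock: 29.48
eef_pos: [643.2, 292.3, 50.6]
tcp_rot: [3.141, 0.002, -0.0]
contact_force: [-0.4, -0.3, -0.4]
opening: 0.998
```

>>> play_rows([
  [50,[0,0,0],[0,0,0]],
  [80,[0,0,0],[0,0,0]],
  [100,[0,0,0],[0,0,0]],
  [120,[0,0,0],[0,0,0]],
  [140,[0,0,0],[0,0,0]],
  [180,[0,0,0],[0,0,0]],
  [255,[0,0,0],[0,0,0]],
  [255,[0,0,0],[0,0,0]],
  [255,[0,0,0],[0,0,0]],
  [255,[0,0,0],[0,0,0]],
], squeeze=50)

```text
clock: 30.32
eef_pos: [644.0, 292.6, 52.3]
tcp_rot: [-3.141, -0.0, -0.0]
contact_force: [-0.7, 0.1, 4.6]
opening: 0.527
```

>>> play_rows([
  [255,[0,0,-0.3],[0,0,0]],
  [255,[0,0,-1],[0,0,0]],
  [255,[0,0,-2],[0,0,0]],
  [255,[0,0,-3.5],[0,0,0]],
  [255,[0,0,-5.5],[0,0,0]],
  [255,[0,0,-7.5],[0,0,0]],
  [255,[0,0,-9.5],[0,0,0]],
  [255,[0,0,-10.5],[0,0,0]],
  [255,[0,0,-10.5],[0,0,0]],
  [255,[0,0,-10.5],[0,0,0]],
  [255,[0,0,-10.5],[0,0,0]],
])

```text
clock: 31.23
eef_pos: [642.9, 292.1, 155.5]
tcp_rot: [3.141, 0.002, -0.0]
contact_force: [0.1, -1.0, -3.0]
opening: 0.527
```

```bash
python3 - <<'E'
from h import *
p,d=grab_frame('scene')
to([626.6,-92.2,158]);
W=[world('scene',d)]
for nm,c0,R,z0,z1 in [("hand",(645,293),32,0,42),("nut",(644,292),23,146,188)]: print(nm,fitcyl(W,c0,R,z0,z1))
cv2.imwrite("pics/a13.png",cv2.resize(p[210:370,340:540,::-1],(750,600),interpolation=cv2.INTER_CUBIC))
E
```

```text
clk 31.28 pos [642.7 292.  155.1] rot [ 3.1407e+00  2.6000e-03 -2.0000e-04] open 0.524 F [-0.1  0.6 -2.8]
 shift cm [-1.6  38.42 -0.25] turn [ 0.0009  0.0026 -0.0002] len mm 384.6
hand (array([646.4, 293.2]), [(array([646.4, 293.2]), 202, (array([647.7, 291.8]), 32.8))])
nut (array([643.9, 291.6]), [(array([643.9, 291.6]), 190, (array([650.6, 290.7]), 28.8))])
```

View pics/a13.png

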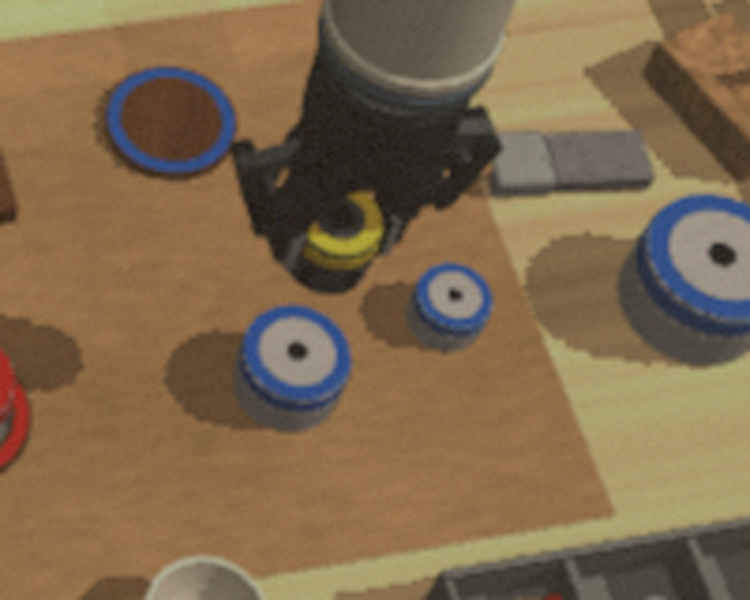

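The nut is held (crop (340,245)) and the handwheel stayed put. Carrying it to yellow.

>>> play_rows([
  [255,[0,1,0],[0,0,0]],
  [255,[-0.1,3,0],[0,0,0]],
  [255,[-0.2,6,0],[0,0,0]],
  [255,[-0.4,9.4,0],[0,0,0]],
  [255,[-0.5,13,0],[0,0,0]],
  [255,[-0.7,16.8,0],[0,0,0]],
  [255,[-0.9,20.6,0],[0,0,0]],
  [255,[-1,24.4,0],[0,0,0]],
  [255,[-1.2,28.1,0],[0,0,0]],
  [255,[-1.3,31.7,0],[0,0,0]],
  [255,[-1.5,35,0],[0,0,0]],
  [255,[-1.6,37.2,0],[0,0,0]],
])

```text
clock: 32.28
eef_pos: [626.2, -83.2, 155.6]
tcp_rot: [3.141, 0.002, -0.002]
contact_force: [0.7, 0.4, -2.7]
opening: 0.52
```

>>> play_rows([
  [255,[0,1,0],[0,0,0]],
  [255,[0,1.2,1],[0,0,0]],
  [255,[0,1.2,3],[0,0,0]],
  [255,[0,1.2,6],[0,0,0]],
  [255,[0,1.2,9],[0,0,0]],
  [255,[0,1.2,10.5],[0,0,0]],
  [255,[0,1.2,11],[0,0,0]],
  [255,[0,1.2,11],[0,0,0]],
  [255,[0,1.2,11],[0,0,0]],
  [255,[0,1.2,11],[0,0,0]],
])

```text
clock: 33.12
eef_pos: [628.5, -91.3, 47.7]
tcp_rot: [3.141, -0.001, 0.0]
contact_force: [0.8, -0.6, -2.7]
opening: 0.523
```

```bash
python3 - <<'E'
from h import *
p,d=grab_frame('scene')
to([626.6,-92.2,19]);
print(fitcyl([world('scene',d)],(627,-92),23,34,76))
cv2.imwrite("pics/a14.png",cv2.resize(p[230:390,150:350,::-1],(750,600),interpolation=cv2.INTER_CUBIC))
E
```

```text
clk 33.17 pos [628.5 -91.4  47.9] rot [ 3.1413e+00 -1.7000e-03  1.0000e-04] open 0.524 F [ 0.2 -0.4 -2.5]
 shift cm [-0.2   0.08  2.89] turn [ 0.0003 -0.0017  0.0001] len mm 29.0
(array([629.3, -91.4]), [(array([629.3, -91.4]), 158, (array([641. , -91.8]), 28.1))])
```

View pics/a14.png

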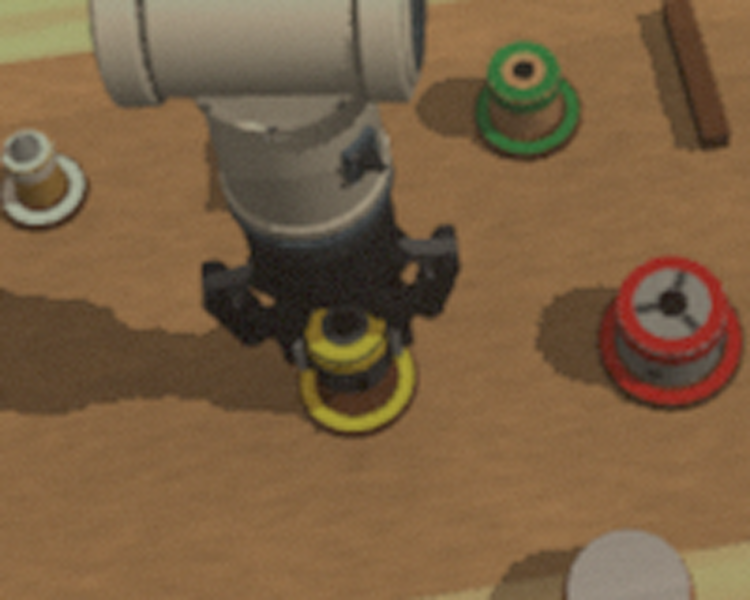

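>>> play_rows([
  [255,[-0.2,0.1,0.5],[0,0,0]],
  [255,[-0.2,0.1,1.2],[0,0,0]],
  [255,[-0.2,0.1,1.9],[0,0,0]],
  [255,[-0.2,0.1,2.4],[0,0,0]],
  [255,[-0.2,0.1,2.6],[0,0,0]],
  [255,[-0.2,0.1,2.7],[0,0,0]],
  [255,[-0.2,0.1,2.75],[0,0,0]],
  [255,[-0.2,0.1,2.75],[0,0,0]],
  [255,[-0.2,0.1,2.75],[0,0,0]],
])

```text
clock: 33.92
eef_pos: [625.6, -92.6, 19.2]
tcp_rot: [3.142, 0.0, -0.0]
contact_force: [0.7, -0.0, -1.9]
opening: 0.521
```

>>> play_rows([
  [255,[0,0,0.05],[0,0,0]],
  [255,[0,0,0.1],[0,0,0]],
  [255,[0,0,0.1],[0,0,0]],
])

```text
clock: 34.17
eef_pos: [625.6, -92.6, 18.4]
tcp_rot: [3.142, 0.0, -0.0]
contact_force: [-1.7, -0.2, 1.0]
opening: 0.523
```

>>> play_rows([
  [255,[0.03,0,0.05],[0,0,0]],
  [255,[0.03,0,0.07],[0,0,0]],
  [255,[0.03,0,0.07],[0,0,0]],
])

```text
clock: 34.42
eef_pos: [625.6, -92.6, 18.3]
tcp_rot: [3.142, 0.001, -0.0]
contact_force: [-4.2, 1.0, 9.3]
opening: 0.524
```

>>> play_rows([
  [180,[0,0,0],[0,0,0]],
  [130,[0,0,0],[0,0,0]],
  [100,[0,0,0],[0,0,0]],
  [70,[0,0,0],[0,0,0]],
  [30,[0,0,0],[0,0,0]],
  [0,[0,0,0],[0,0,0]],
  [0,[0,0,0],[0,0,0]],
  [0,[0,0,0],[0,0,0]],
  [0,[0,0,0],[0,0,0]],
])

```text
clock: 35.17
eef_pos: [625.7, -92.6, 17.2]
tcp_rot: [-3.142, 0.001, -0.0]
contact_force: [-0.4, 0.4, 0.1]
opening: 1.003
```

>>> play_rows([
  [0,[0,0,-0.5],[0,0,0]],
  [0,[0,0,-2],[0,0,0]],
  [0,[0,0,-5],[0,0,0]],
  [0,[0,0,-8],[0,0,0]],
  [0,[0,0,-11],[0,0,0]],
  [0,[0,0,-14],[0,0,0]],
  [0,[0,0,-17],[0,0,0]],
  [0,[0,0,-18],[0,0,0]],
  [0,[0,0,-18],[0,0,0]],
  [0,[0,0,-18],[0,0,0]],
])

```text
clock: 36.0
eef_pos: [625.7, -92.6, 197.2]
tcp_rot: [3.142, 0.0, -0.0]
contact_force: [0.2, -0.4, -0.9]
opening: 0.998
```

```bash
python3 - <<'E'
from h import *
p,d=grab_frame('scene')
to([645.3,293.3,200]);
W=[world('scene',d)]
print(fitcyl(W,(627,-92),23,8,50))
for nm,c0,R,z0,z1 in [("hand",(645,293),32,0,42)]: print(nm,fitcyl(W,c0,R,z0,z1))
cv2.imwrite("pics/a15.png",cv2.resize(p[230:390,150:350,::-1],(750,600),interpolation=cv2.INTER_CUBIC))
E
```

```text
clk 36.05 pos [625.  -92.5 196. ] rot [-3.1414e+00  2.2000e-03 -2.0000e-04] open 0.997 F [ 1.1  0.3 -0.6]
 shift cm [  2.02 -38.58  -0.39] turn [-0.0002  0.0022 -0.0002] len mm 386.3
(array([626.5, -93. ]), [(array([626.5, -93. ]), 139, (array([628.1, -92.8]), 23.3))])
hand (array([646.4, 293.3]), [(array([646.4, 293.3]), 203, (array([647. , 292.3]), 32.9))])
```

View pics/a15.png

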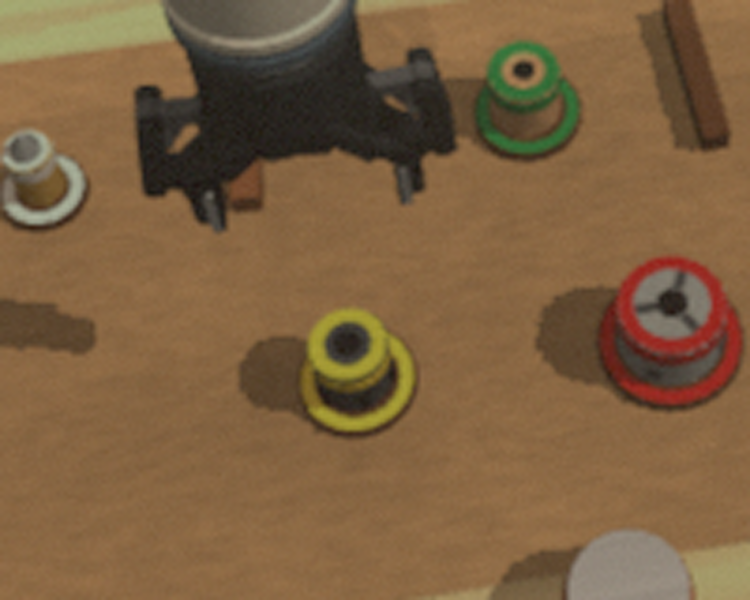

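The nut stands centred on yellow (crop (352,370)). The handwheel is last.

>>> play_rows([
  [0,[0.2,-2,0],[0,0.002,0]],
  [0,[0.4,-5.5,0],[0,0.002,0]],
  [0,[0.6,-9.5,0],[0,0.002,0]],
  [0,[0.8,-13.5,0],[0,0.002,0]],
  [0,[1,-17.5,0],[0,0.002,0]],
  [0,[1.2,-21.5,0],[0,0.002,0]],
  [0,[1.4,-25.5,0],[0,0.002,0]],
  [0,[1.6,-29.5,0],[0,0.002,0]],
  [0,[1.8,-33.5,0],[0,0.002,0]],
  [0,[1.9,-36.5,0],[0,0.002,0]],
  [0,[2,-38.1,0],[0,0.002,0]],
  [0,[2,-38.58,0],[0,0.002,0]],
])

```text
clock: 37.05
eef_pos: [644.7, 295.5, 194.8]
tcp_rot: [3.141, 0.001, 0.002]
contact_force: [0.1, -0.2, -0.4]
opening: 0.999
```

>>> play_rows([
  [0,[0,0,1],[0,0,0]],
  [0,[0,0,4],[0,0,0]],
  [0,[0,0,7],[0,0,0]],
  [0,[0,0,10],[0,0,0]],
  [0,[0,0,12.5],[0,0,0]],
  [0,[0,0,13.5],[0,0,0]],
  [0,[0,0,13.5],[0,0,0]],
  [0,[0,0,13.5],[0,0,0]],
  [0,[0,0,13.5],[0,0,0]],
])

```text
clock: 37.8
eef_pos: [647.3, 292.9, 63.9]
tcp_rot: [-3.141, -0.003, -0.001]
contact_force: [0.7, 0.2, 0.2]
opening: 0.996
```

```bash
python3 - <<'E'
from h import *
p,d=grab_frame('scene')
to([645.3,293.3,11]);
cv2.imwrite("pics/a16.png",cv2.resize(p[210:370,340:540,::-1],(750,600),interpolation=cv2.INTER_CUBIC))
E
```

```text
clk 37.85 pos [647.4 293.2  64.3] rot [-3.1405e+00 -4.1000e-03 -7.0000e-04] open 1.005 F [-0.7 -0.1 -0.2]
 shift cm [-0.23 -0.    5.32] turn [-0.0011 -0.0041 -0.0007] len mm 53.3
```

View pics/a16.png

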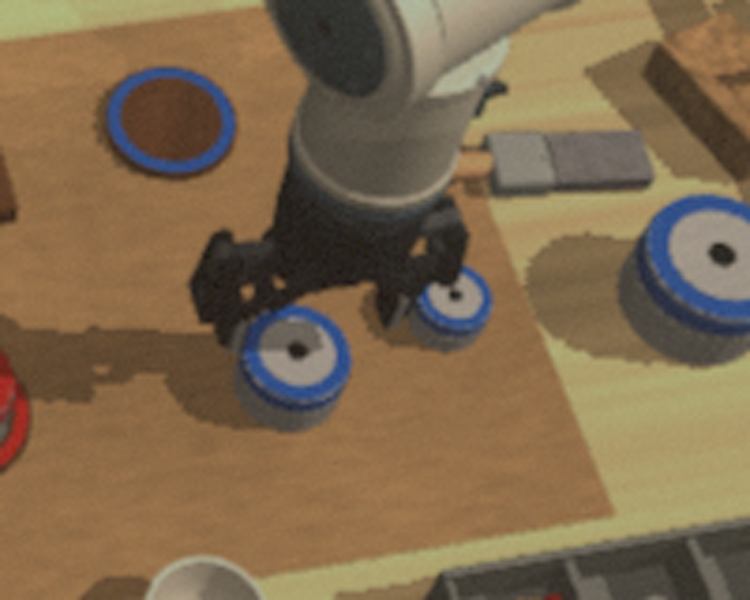

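>>> play_rows([
  [0,[-0.2,0,1],[0,-0.003,0]],
  [0,[-0.2,0,2],[0,-0.003,0]],
  [0,[-0.2,0,3],[0,-0.003,0]],
  [0,[-0.2,0,4],[0,-0.003,0]],
  [0,[-0.2,0,5],[0,-0.003,0]],
  [0,[-0.2,0,5.25],[0,-0.003,0]],
  [0,[-0.2,0,5.25],[0,-0.003,0]],
  [0,[-0.2,0,5.25],[0,-0.003,0]],
])

```text
clock: 38.52
eef_pos: [644.1, 293.2, 9.4]
tcp_rot: [3.141, 0.002, -0.0]
contact_force: [0.7, 0.4, 0.0]
opening: 0.999
```

>>> play_rows([
  [30,[0,0,0],[0,0,0]],
  [50,[0,0,0],[0,0,0]],
  [70,[0,0,0],[0,0,0]],
  [100,[0,0,0],[0,0,0]],
  [160,[0,0,0],[0,0,0]],
  [255,[0,0,0],[0,0,0]],
  [255,[0,0,0],[0,0,0]],
  [255,[0,0,0],[0,0,0]],
  [255,[0,0,0],[0,0,0]],
], squeeze=70)

```text
clock: 39.27
eef_pos: [644.7, 293.6, 11.0]
tcp_rot: [-3.141, 0.0, -0.0]
contact_force: [-1.7, -0.2, 6.1]
opening: 0.733
```

>>> play_rows([
  [255,[0,0,-0.3],[0,0,0]],
  [255,[0,0,-1],[0,0,0]],
  [255,[0,0,-2],[0,0,0]],
  [255,[0,0,-3.5],[0,0,0]],
  [255,[0,0,-5.5],[0,0,0]],
  [255,[0,0,-7.5],[0,0,0]],
  [255,[0,0,-9],[0,0,0]],
  [255,[0,0,-9.5],[0,0,0]],
  [255,[0,0,-9.5],[0,0,0]],
  [255,[0,0,-9.5],[0,0,0]],
  [255,[0,0,-9.5],[0,0,0]],
])

```text
clock: 40.18
eef_pos: [643.5, 292.9, 103.6]
tcp_rot: [3.141, 0.003, -0.0]
contact_force: [-0.6, 0.1, -4.2]
opening: 0.726
```

```bash
python3 - <<'E'
from h import *
p,d=grab_frame('scene')
to([448,271.5,105]);
print(fitcyl([world('scene',d)],(645,293),32,93,135))
cv2.imwrite("pics/a17.png",cv2.resize(p[190:350,340:540,::-1],(750,600),interpolation=cv2.INTER_CUBIC))
E
```

```text
clk 40.23 pos [643.4 292.8 103.4] rot [ 3.1407e+00  3.7000e-03 -2.0000e-04] open 0.728 F [-0.2  0.4 -3.4]
 shift cm [-19.54   2.14  -0.09] turn [ 0.0009  0.0037 -0.0002] len mm 196.6
(array([645.3, 292.1]), [(array([645.3, 292.1]), 235, (array([654.1, 290.8]), 38.1))])
```

View pics/a17.png

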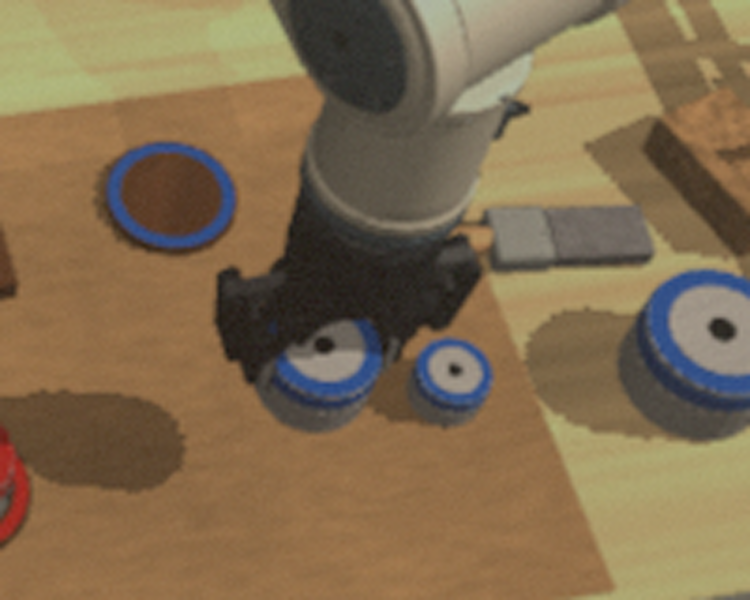

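>>> play_rows([
  [255,[-0.7,0.1,0],[0,0,0]],
  [255,[-2.2,0.2,0],[0,0,0]],
  [255,[-4.4,0.5,0],[0,0,0]],
  [255,[-7,0.8,0],[0,0,0]],
  [255,[-9.8,1.1,0],[0,0,0]],
  [255,[-12.6,1.4,0],[0,0,0]],
  [255,[-15.2,1.7,0],[0,0,0]],
  [255,[-17.4,1.9,0],[0,0,0]],
  [255,[-19,2.1,0],[0,0,0]],
  [255,[-19.6,2.1,0],[0,0,0]],
  [255,[-19.6,2.1,0],[0,0,0]],
  [255,[-19.6,2.1,0],[0,0,0]],
])

```text
clock: 41.23
eef_pos: [448.9, 272.6, 105.2]
tcp_rot: [-3.141, 0.001, 0.0]
contact_force: [0.1, -0.3, -3.0]
opening: 0.727
```

>>> play_rows([
  [255,[0,0,0.8],[0,0,0]],
  [255,[0,0,2.5],[0,0,0]],
  [255,[0,0,4.5],[0,0,0]],
  [255,[0,0,5.6],[0,0,0]],
  [255,[0,0,6],[0,0,0]],
  [255,[0,0,6],[0,0,0]],
  [255,[0,0,6],[0,0,0]],
  [255,[0,0,6],[0,0,0]],
])

```text
clock: 41.9
eef_pos: [449.0, 272.6, 45.7]
tcp_rot: [-3.141, 0.001, -0.0]
contact_force: [0.9, -0.0, -4.0]
opening: 0.735
```

```bash
python3 - <<'E'
from h import *
p,d=grab_frame('scene')
to([448,271.5,19]);
print(fitcyl([world('scene',d)],(448,271.5),32,35,77))
cv2.imwrite("pics/a18.png",cv2.resize(p[160:320,300:500,::-1],(750,600),interpolation=cv2.INTER_CUBIC))
E
```

```text
clk 41.95 pos [448.9 272.6  45.9] rot [-3.1408e+00  3.0000e-04 -3.0000e-04] open 0.73 F [-0.1  0.1 -3.6]
 shift cm [-0.09  0.12  2.69] turn [-0.0008  0.0003 -0.0003] len mm 26.9
(array([450.8, 272.2]), [(array([450.8, 272.2]), 221, (array([458. , 271.4]), 38.3))])
```

View pics/a18.png

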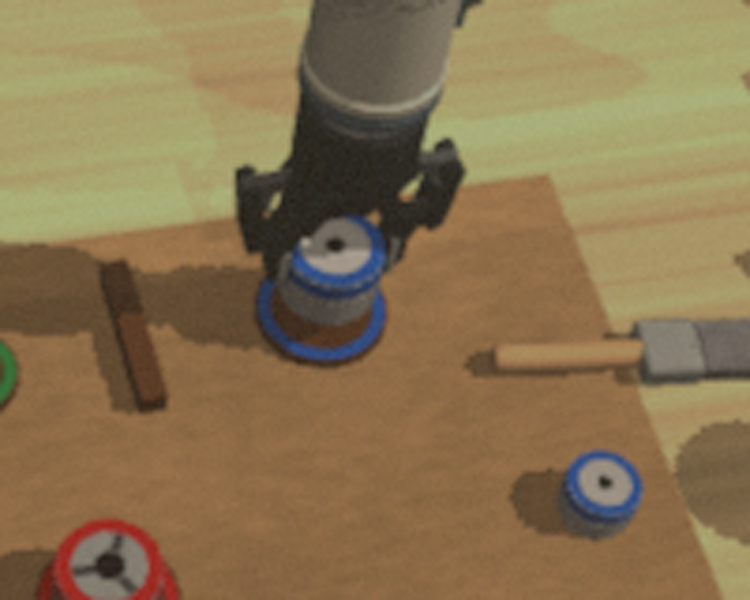

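>>> play_rows([
  [255,[-0.25,0.1,0.5],[0,0,0]],
  [255,[-0.25,0.1,1.2],[0,0,0]],
  [255,[-0.25,0.1,1.8],[0,0,0]],
  [255,[-0.25,0.1,2.2],[0,0,0]],
  [255,[-0.25,0.1,2.4],[0,0,0]],
  [255,[-0.25,0.1,2.5],[0,0,0]],
  [255,[-0.25,0.1,2.55],[0,0,0]],
  [255,[-0.25,0.1,2.55],[0,0,0]],
  [255,[-0.25,0.1,2.55],[0,0,0]],
])

```text
clock: 42.7
eef_pos: [445.8, 271.4, 19.7]
tcp_rot: [-3.141, 0.001, -0.0]
contact_force: [-0.5, 0.1, -4.0]
opening: 0.727
```

>>> play_rows([
  [255,[0,0,0.05],[0,0,0]],
  [255,[0,0,0.1],[0,0,0]],
  [255,[0,0,0.1],[0,0,0]],
])

```text
clock: 42.95
eef_pos: [445.8, 271.4, 18.9]
tcp_rot: [-3.141, 0.001, -0.0]
contact_force: [-1.2, -0.2, 1.9]
opening: 0.732
```

>>> play_rows([
  [255,[0,0,0.04],[0,0,0]],
  [255,[0,0,0.05],[0,0,0]],
  [255,[0,0,0.05],[0,0,0]],
])

```text
clock: 43.2
eef_pos: [445.8, 271.4, 18.9]
tcp_rot: [-3.141, 0.001, -0.0]
contact_force: [-3.3, -3.2, 9.0]
opening: 0.729
```

>>> play_rows([
  [120,[0,0,0],[0,0,0]],
  [60,[0,0,0],[0,0,0]],
  [40,[0,0,0],[0,0,0]],
  [20,[0,0,0],[0,0,0]],
  [0,[0,0,0],[0,0,0]],
  [0,[0,0,0],[0,0,0]],
  [0,[0,0,0],[0,0,0]],
  [0,[0,0,0],[0,0,0]],
])

```text
clock: 43.87
eef_pos: [445.6, 271.2, 18.0]
tcp_rot: [3.142, 0.002, -0.0]
contact_force: [-0.5, -0.1, -0.0]
opening: 1.004
```

>>> play_rows([
  [0,[0,0,-0.5],[0,0,0]],
  [0,[0,0,-2],[0,0,0]],
  [0,[0,0,-5],[0,0,0]],
  [0,[0,0,-8],[0,0,0]],
  [0,[0,0,-11],[0,0,0]],
  [0,[0,0,-14],[0,0,0]],
  [0,[0,0,-17],[0,0,0]],
  [0,[0,0,-20],[0,0,0]],
  [0,[0,0,-20],[0,0,0]],
  [0,[0,0,-20],[0,0,0]],
  [0,[0,0,-20],[0,0,0]],
])

```text
clock: 44.78
eef_pos: [445.6, 271.0, 217.9]
tcp_rot: [3.141, 0.002, -0.0]
contact_force: [0.5, -0.1, 0.4]
opening: 1.003
```

```bash
python3 - <<'E'
from h import *
p,d=grab_frame('scene');p2,d2=grab_frame('top')
to([448,271.5,219])
C=[world('scene',d),world('top',d2)]
for nm,c0,R in [("chuck/red 633.6 92.4 | 632.9 93.4",(633,93),32),("hand/blue 448 271.1|448.1 272",(448,271.5),32),("nut/yel 627 -92.9|626.3 -91.6",(627,-92),23),("jam/grn 459.1 32.1|458.7 33.4",(459,33),23),("centre/wh 465.7 -272.5|465.9 -271.3",(466,-272),15)]:
    print(nm,*[ (x[0],x[1]) for x in fitcyl(C,c0,R,8,50)[1]])
cv2.imwrite("pics/a19.png",p[:,:,::-1])
E
```

```text
clk 44.88 pos [445.2 270.8 216.8] rot [ 3.1404e+00  3.6000e-03 -2.0000e-04] open 0.999 F [ 0.5  0.3 -0.6]
 shift cm [ 0.28 -0.07 -0.22] turn [ 0.0012  0.0036 -0.0002] len mm 3.6
chuck/red 633.6 92.4 | 632.9 93.4 (array([633.3,  93.2]), 178) (array([631.3,  93.7]), 60)
hand/blue 448 271.1|448.1 272 (array([447.9, 271. ]), 202) (array([444.6, 273.1]), 22)
nut/yel 627 -92.9|626.3 -91.6 (array([626.5, -93. ]), 144) (array([623.9, -92.3]), 47)
jam/grn 459.1 32.1|458.7 33.4 (array([458.4,  32.4]), 135) (array([456. ,  33.2]), 25)
centre/wh 465.7 -272.5|465.9 -271.3 (array([ 464.7, -272.1]), 107) (array([ 462.9, -271. ]), 43)
```

View pics/a19.png

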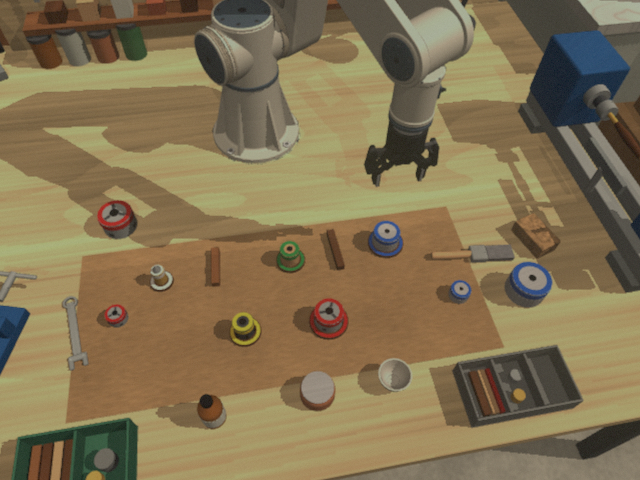

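```bash
python3 - <<'E'
from h import *
def plane(n,z):
    c=calibration(n); f=240/np.tan(np.radians(c['vfov'])/2); T=c['cam_to_world']
    v,u=np.mgrid[:480,:640].astype(float)
    D=np.stack([(u-c['cx'])/f,(v-c['cy'])/f,np.ones_like(u)],-1)@T[:3,:3].T
    t=(z-T[2,3])/D[...,2]; return T[:3,3]+D*t[...,None]
for n in('scene','top'):
    p,d=grab_frame(n); M=masks(p); W=world(n,d); m0=masks(np.load(n+'0.npz')['p'])
    for col,c0,R,Rb in [("red",(633,93),32,44),("blue",(448,271.5),32,44),("yellow",(627,-92),23,35),("green",(459,33),23,35)]:
        B=plane(n,8); q=B[m0[col]]; q=q[np.hypot(*(q[:,:2]-c0).T)<Rb+6]
        P=plane(n,50); k=P[M[col]&(W[...,2]>46)]; k=k[np.hypot(*(k[:,:2]-c0).T)<R+5]
        f=lambda q,r:least_squares(lambda s:np.hypot(q[:,0]-s[0],q[:,1]-s[1])-s[2],[*c0,r],loss='soft_l1').x
        print(n,col,'base',f(q,Rb-7).round(1),'piece',f(k,R-5).round(1),len(k))
E
```

```text
scene red base [633.8  92.3  38. ] piece [633.1  92.4  27.6] 259
scene blue base [448.5 270.9  37.9] piece [446.8 270.1  27.1] 122
scene yellow base [627.2 -93.1  29.2] piece [626.5 -93.3  18.5] 201
scene green base [459.5  32.1  29.2] piece [458.1  31.6  18.5] 117
top red base [633.2  93.3  37.3] piece [631.7  93.6  28.3] 203
top blue base [448.2 272.   37.6] piece [445.5 272.   28.1] 90
top yellow base [626.7 -91.9  29.3] piece [624.5 -92.6  18.5] 161
top green base [458.8  33.4  28.5] piece [456.5  33.4  19.3] 146
```

```bash
python3 -c "
from rig import r
print(r.sign_off())"
```

```text
the job is handed in; nothing more can be done
None
```

All five accessories are standing upright and released on the bases of their own ring colour, and I handed the job in at about 45 s of the 131 s. I took the stacks apart from the top down: jam chuck to green, chuck to red, live centre to white, collet nut to yellow, handwheel to blue. Each one was lowered in small steps until the measured force reached about 9–11 N, then opened and cleared vertically. The large and small look-alike parts were not touched.

**Final checks:** The last picture shows all five upright with the gripper clear, and the scene camera put every piece within about 1 mm of its base centre.

**Disagreement:** The top camera, and a second fit to the rings of four pieces (not the live centre), put the pieces off centre toward −x. The ring fit gave about 1–3 mm. The top camera's side fits gave about 2–3.5 mm, worst at the handwheel, on few points. The margin is 12 mm of base all round each piece, so I left them as they stood rather than risk nudging them.

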